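# Unpin the shaker drive's nipple and hold the service coupler on it

## Task

Ready the shaker drive for servicing: draw the lock pin up out of its bore and hang it by its collar in the notch at the side of the drive, then let go of it. Then take the flanged service coupler, press it squarely onto the tilted nipple until it snaps over the nipple's spring balls, pushing the sprung sleeve down, and finish while still gripping it and holding it pressed there against the spring. Leave the other things on the table where they are.

Things in the scene. Friction and masses are not known exactly. Their poses are not given: they have to be found in the camera images.
- drive: Fixed bearing end of a laboratory shaker drive: an aluminium base plate 16 mm thick (x -45 to 55, y -135 to 50 mm), at the back a white motor housing 50 mm high (x 55 to 165). Origin on the table, z up, x from the nipple towards the motor housing; the nipple stands near the origin and leans to -x. On the -y side are first the square bore post, then, farther out, the bracket with the notch.
- nipple: Fixed steel nipple on the drive, leaning 30 degrees from vertical towards the drive's -x. Origin at its root, 55 mm above the table; its z points outward along the stem, its y is the drive's y. Stem 12 mm diameter with a domed tip 34 mm from the root. Three sprung steel balls at 20 mm from the root bulge to 9.5 mm from the axis. A dark sprung sleeve (28 mm outside) surrounds the stem, its top 18 mm from the root at rest.
- nipple_tip (a point): The very top of the nipple's domed tip, on its axis; axes as nipple.
- sleeve (a joint): Travel of the sprung sleeve down the nipple, m: 0 at rest, 0.012 at the stop; spring 13 to 18 N. Its 8 mm round side lug jams against the lock pin (far stiffer) while that is in its bore. A coupler pressed on meets the balls (5 to 10 N) with its mouth 23 mm from the root, the sleeve top at 18 mm, and has snapped over the balls by sleeve 0.006; let go, the spring lifts it below 0.005.
- pin: Loose lock pin, upright: steel shank 8 mm diameter and 65 mm long with tapered tip, then a steel collar 22 mm diameter and 4 mm thick, then a black round knob 18 mm diameter and 30 mm tall to grip; 99 mm overall, about 60 g. Origin at the tip, z towards the knob. At the start it stands in the bore with its tip 20 mm above the table.
- pin_collar (a point): Centre of the underside of the pin's collar (65 mm above its tip); axes as pin.
- bore (a point): Centre of the mouth of the pin's bore, 45 mm above the table: vertical, 25 mm deep, 9.2 mm wide, in a 24 mm square steel post on the drive; right behind the pin (+x, 1 mm off the shank) the post rises to 80 mm. Axes as the drive.
- notch (a point): Where the collar's underside belongs when parked: in the notch of the side bracket, 85 mm above the table, at the level of the bracket's top; axes as the drive. The notch is a slot 12 mm wide in a 12 mm thick fork, open above, below and towards the bore (the drive's +y): it runs from 10 mm behind this point (closed end) to 17 mm in front of it, free below. The notch lies 60 mm from the bore along the drive's -y.
- coupler: Loose metal service coupler, standing upright on its mouth at the start, round all about: nose 28 mm diameter, 40 mm long; a flange 44 mm diameter from 40 to 46 mm above the mouth; a ribbed grip 28 mm diameter from 46 to 86 mm; a dark cap 24 mm diameter up to 93 mm. About 300 g. Origin at the centre of the mouth, z from mouth to cap. The mouth's opening is 15 mm wide through a lip 4 mm thick, behind it the bore is 21 mm wide and ends 35 mm from the mouth.
- adapter: Bystander: loose stepped steel adapter without flange, 34 mm diameter and 50 mm tall, with a 24 mm neck up to 80 mm. Origin under its centre.
- bottle: Bystander: white bottle 48 mm diameter, 100 mm tall. Origin under its centre.
- beaker: Bystander: open glass beaker 70 mm diameter, 90 mm tall. Origin under its centre.
- wrench: Bystander: wrench 170 mm long lying flat. Origin under its middle, x along it.
Mind the look-alikes: they are no part of the job. What is shaped like the coupler but yellow is not meant.

How it is judged (in metres and radians):
On the way, in this order (a step that is already met when the one before it is completed fails the run):
1. the pin is drawn clear of its bore (z of pin in the frame of bore above 0.002 m), for 0.05 s.
2. the pin hangs by its collar in the side notch, let go (distance between pin_collar and notch below 0.011 m and z of pin_collar in the frame of notch between -0.003 and 0.003 m and angle between pin's own z axis and vertical below 0.15 rad and contact force between the fingers and pin below 0.2 N), for 0.2 s.
3. the coupler is snapped squarely onto the nipple with the sleeve pushed down (value of joint sleeve above 0.006 m and angle between the z axis of coupler and the z axis of nipple, either way round below 0.14 rad and x of coupler in the frame of nipple between -0.003 and 0.003 m and y of coupler in the frame of nipple between -0.003 and 0.003 m and z of coupler in the frame of nipple below 0.0125 m), for 0.2 s.
At the end, for the whole second after the job is handed in: Pin untouched and upright (0.15 rad) in the notch, collar within 11 mm of the notch point, 3 mm in height. Coupler gripped and still, within 3 mm of the nipple's axis and 0.14 rad of square, its mouth at most 12.5 mm from the root, the sleeve 6 mm or more down, over 3 N on the drive (all of step 3 and distance between pin_collar and notch below 0.011 m and z of pin_collar in the frame of notch between -0.003 and 0.003 m and angle between pin's own z axis and vertical below 0.15 rad and contact force between the arm and pin below 0.2 N and linear speed of pin below 0.03 m/s and contact force between the fingers and coupler above 3 N and contact force between coupler and drive above 3 N and linear speed of coupler below 0.02 m/s); the arm keeps its last pose, push and grip.
It fails at once if the adapter is moved more than 4 cm or tipped (distance of adapter from where it was at the start of the episode above 0.04 m or angle between adapter's own z axis and vertical above 0.5 rad).
It fails at once if the bottle is moved more than 4 cm or tipped (distance of bottle from where it was at the start of the episode above 0.04 m or angle between bottle's own z axis and vertical above 0.5 rad).
It fails at once if the beaker is moved more than 4 cm or tipped (distance of beaker from where it was at the start of the episode above 0.04 m or angle between beaker's own z axis and vertical above 0.5 rad).
It fails at once if the wrench is moved more than 4 cm (distance of wrench from where it was at the start of the episode above 0.04 m).
It also fails if it takes over 48 s, if anything falls off the work surface, if the arm or the gripper's body presses on something with over 40 N, if the wrist force passes 120 N, or if a joint passes its speed limit or range.

## Robot

A 6-joint arm with a two-finger parallel gripper is mounted at the origin on the work surface. World frame = base frame: x ahead of the robot, y to its left, z up, the work surface at z = 0. Lengths are in m, angles in degrees, forces in N, time in s.
With the tool pointing down it reaches from about 0.3 to 0.75 m from the base axis. Payload 8.5 kg.
Tool frame: the origin (TCP) lies between the finger pads; the fingertips stand 14 mm ahead of it and the grasp point (between the pads) lies 5 mm behind it; x points along the fingers, z is the direction in which the jaws open and shut, and the axes are right-handed (so a half turn about x gives the same grasp; the last joint's range is limited). The gripper opens to 85 mm and grips with 20 to 120 N. Pads are 22 mm wide; open, the fingers measure 114 mm over their backs; the gripper's body (76 mm by 85 mm) begins 54 mm behind the grasp point. The pads swing forward as they close: fully open they stand 13 mm farther back than shut.
Start: joints at [-12.336, 21.807, 74.336, -0, 83.858, -12.336], TCP at [0.55, 0, 0.245] pointing down, gripper open.
Joint ranges: [-178.18, 178.18], [-50.72, 133.34], [12.68, 142.11], [-81.47, 261.47], [9.98, 163.14], [-165.26, 165.26]. Speed limits (degrees/s): [136.94, 136.94, 180, 180, 180, 180].

## Interface

Orientations are given as a 3x3 rotation matrix whose columns are the frame's x, y, z axes.
In Python, from rig import env gives the robot as it stands.
- The arm moves only by the shell command python3 -m jog 'ROWS' [FORCE]. ROWS is JSON, a list of rows, each a list of 5 numbers: the opening, from -1 (shut) to 1 (fully open), so that 0 is half open, then the shift along the tool's x, y, z in m, then the turn about the tool's x in rad. In form: [[claw, dx, dy, dz, yaw], ...]. A call has 1 to 20 rows; each row is the pose to reach, as a shift and turn from the pose commanded when the call began, along the tool's axes at that moment; what a row does not reach only later rows make up. A row lasts 1/10 s, in which the tool goes at most 50 mm and 8.59 degrees, less where a joint would pass 70% of its speed; a pose out of reach is approached as far as the arm can. A call with a gripper value outside its range is refused whole. The fingers move at their own pace and stop on an object; FORCE is the grip in N (left out, the last holds). Time passes only in rows, so rows that repeat a pose let the fingers close. It gives the time, the measured TCP pose, the force and the opening at its end, in the units of the state.
- env.observe(): the state, without advancing time (a new reading comes with each control period).
- env.get_image(name): name is "scene" or "side" or "wrist"; returns the picture (480x640x3 uint8, red, green, blue); there is no depth.
- env.camera_model(name): a dict with "fx", "fy", "cx", "cy" (pixels), "k1" (the pictures are not rectified: a ray, as slopes to the right and down, at radius r is drawn at 1 + k1 r^2 times it, then the intrinsics apply), "origin" and "orientation" of the camera in the world. Camera axes: x right, y up, looking along -z (the intrinsics and any distortion apply to the point x, -y, -z); pixel columns grow to the right and rows downward; lengths in m; the calibration is good to about 2 mm. A picture is of the moment at which its call begins: read the wrist's pose just before it. camera_model takes no time and is no camera call; for the wrist camera it gives the pose at the moment of the call.
- env.close_job(): hands the job in, once; it reports no verdict.
The state is a dict: "time_s": time; "q": joint angles; "qvel": joint speeds; "joint_efforts": joint torques, N m; "position": TCP position; "tool_rot": TCP orientation; "ft_force": force on the tool from outside, world axes, zero at the start; "wrist_torque": the same for the moment, N m; "grip_width": finger opening in m.
Only numpy, scipy, OpenCV 4.12 (cv2) and the standard library are available. Lean on these libraries where they do the work, as an engineer would, in place of code of your own. Each camera call takes 0.05 s, during which the arm holds its last target.

## Working session

There is one attempt and no reset: what is moved stays moved. The work goes in short steps, Python scripts to look and compute and a shell command to move; the robot and the scene stay as the last step left them, time stands still between calls to the robot, and variables do not carry over. Pictures are saved under pics/ and viewed, and the job is handed in when it is done.

```bash
ls; mkdir -p pics; python3 - <<'E'
from rig import env
import cv2
for n in ["scene","side","wrist"]:
    m=env.camera_model(n); print(n,m)
    im=env.get_image(n); cv2.imwrite(f"pics/{n}0.png",im[:,:,::-1])
print(env.observe())
E
```

```text
pics
scene {'fx': 474.04343220192743, 'fy': 474.04343220192743, 'cx': 319.94232519806314, 'cy': 242.0015303655097, 'k1': -0.10251213231817853, 'origin': array([ 1.09875167, -0.27960526,  0.79826155]), 'orientation': array([[ 0.4703162 , -0.6541554 ,  0.5923541 ],
       [ 0.88246955,  0.34322539, -0.32162685],
       [ 0.00708297,  0.67400078,  0.73869668]])}
side {'fx': 445.397458506269, 'fy': 445.397458506269, 'cx': 320.22094509229345, 'cy': 236.48498416880224, 'k1': 0.016891106107416783, 'origin': array([ 0.10529108, -0.57576386,  0.49369642]), 'orientation': array([[ 0.83047653,  0.28647009, -0.47774849],
       [-0.55685153,  0.40382613, -0.72583802],
       [-0.01500355,  0.86882642,  0.49488943]])}
wrist {'fx': 358.6486041742757, 'fy': 358.6486041742757, 'cx': 321.18387005926263, 'cy': 242.06917461442993, 'k1': -0.05755171470534525, 'origin': array([0.55177695, 0.06883931, 0.3729694 ]), 'orientation': array([[ 9.99997627e-01, -7.17199809e-04,  2.05710223e-03],
       [ 1.23923075e-04,  9.61454116e-01,  2.74965395e-01],
       [-2.17501453e-03, -2.74964488e-01,  9.61451923e-01]])}
{'time_s': 0.15, 'q': array([-1.23354154e+01,  2.18317877e+01,  7.43716412e+01, -5.33566967e-04,
        8.38586534e+01, -1.23353496e+01]), 'qvel': array([-0.00356594, -0.03378985, -0.12718172,  0.02487293,  0.08738813,
       -0.07029035]), 'joint_efforts': array([ 1.94521621e-03, -4.48624384e+01, -2.31344014e+01, -1.86937300e-04,
        3.77541786e-03, -1.65174959e-05]), 'position': array([5.49792417e-01, 4.42648041e-05, 2.44875215e-01]), 'tool_rot': array([[-1.06050184e-03,  2.63860634e-07,  9.99999438e-01],
       [ 2.22435696e-04,  9.99999975e-01, -2.79671789e-08],
       [-9.99999413e-01,  2.22435542e-04, -1.06050187e-03]]), 'ft_force': array([-0.23985485,  0.04411057, -0.14681582]), 'wrist_torque': array([ 0.05487642,  0.0357653 , -0.00913786]), 'grip_width': 0.08547403587129705}
```

View pics/scene0.png

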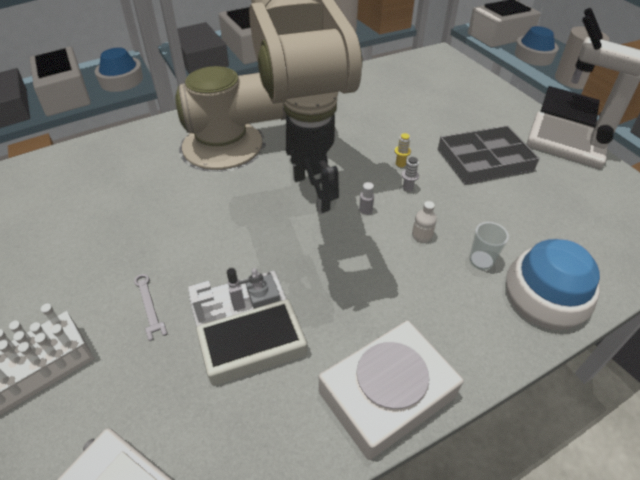

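View pics/side0.png

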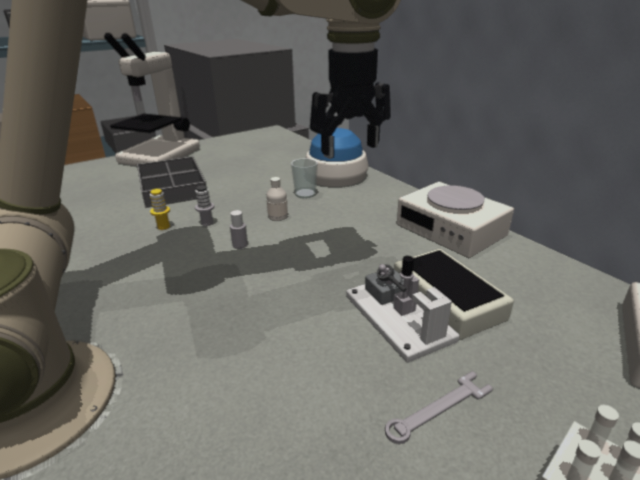

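View pics/wrist0.png

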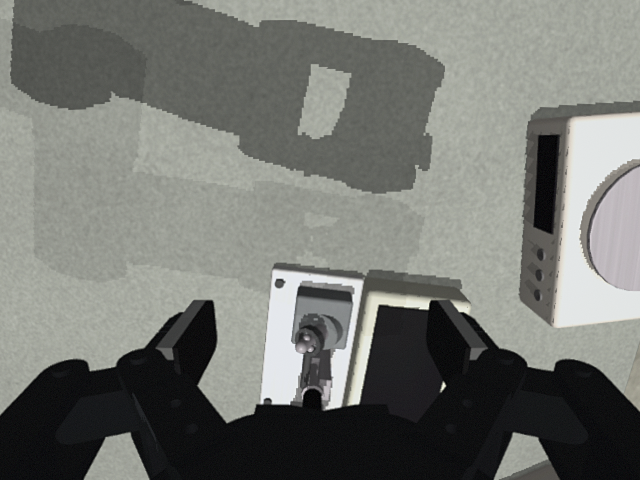

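Scene: the drive is at scene (245,310) and side (430,300), with the pin's black knob at scene (232,275). The wrench is at (150,307). The flange-shaped pieces are at (403,150), yellow, and (410,173), gray. The flangeless adapter is at (367,198), the bottle at (425,220) and the beaker at (487,245). I'll enlarge these next.

```bash
cat > h.py <<'E'
import cv2,numpy as np
from rig import env
def crop(src,dst,x,y,w,h,s):
    im=cv2.imread(f"pics/{src}.png")[y:y+h,x:x+w]
    im=cv2.resize(im,None,fx=s,fy=s,interpolation=cv2.INTER_CUBIC)
    for i in range(0,w,20): cv2.putText(im,str(x+i),(i*s,8),0,.3,(0,0,255),1); cv2.line(im,(i*s,10),(i*s,14),(0,0,255),1)
    for j in range(0,h,20): cv2.putText(im,str(y+j),(0,j*s+4),0,.3,(0,0,255),1); cv2.line(im,(20,j*s),(24,j*s),(0,0,255),1)
    cv2.imwrite(f"pics/{dst}.png",im)
def cam(n):
    return env.camera_model(n)
def proj(m,P):
    P=np.atleast_2d(P); c=(P-m['origin'])@m['orientation']
    a=c[:,0]/-c[:,2]; b=-c[:,1]/-c[:,2]; r2=a*a+b*b; f=1+m['k1']*r2
    return np.c_[m['cx']+m['fx']*a*f, m['cy']+m['fy']*b*f]
def ray(m,u,v):
    x=(u-m['cx'])/m['fx']; y=(v-m['cy'])/m['fy']; a,b=x,y
    for _ in range(20):
        f=1+m['k1']*(a*a+b*b); a,b=x/f,y/f
    d=m['orientation']@np.array([a,-b,-1]); return m['origin'],d/np.linalg.norm(d)
def onz(m,u,v,z):
    o,d=ray(m,u,v); return o+d*(z-o[2])/d[2]
def tri(obs):
    A=np.zeros((3,3));b=np.zeros(3)
    for m,u,v in obs:
        o,d=ray(m,u,v);M=np.eye(3)-np.outer(d,d);A+=M;b+=M@o
    X=np.linalg.solve(A,b); return X,[ (proj(m,X)[0]-[u,v]).round(1) for m,u,v in obs]
def snap(n,name):
    env.observe(); m=env.camera_model(n); im=env.get_image(n); cv2.imwrite(f"pics/{name}.png",im[:,:,::-1]); np.save(f"pics/{name}.npy",m,allow_pickle=True); return m
def load(name): return np.load(f"pics/{name}.npy",allow_pickle=True).item()
E
python3 - <<'E'
from h import *
crop("scene0","c1",180,255,140,120,5)
crop("scene0","c2",340,120,180,150,4)
crop("side0","c3",330,240,200,120,4)
crop("side0","c4",140,150,200,110,4)
E
```

```text
(no output)
```

View pics/c1.png

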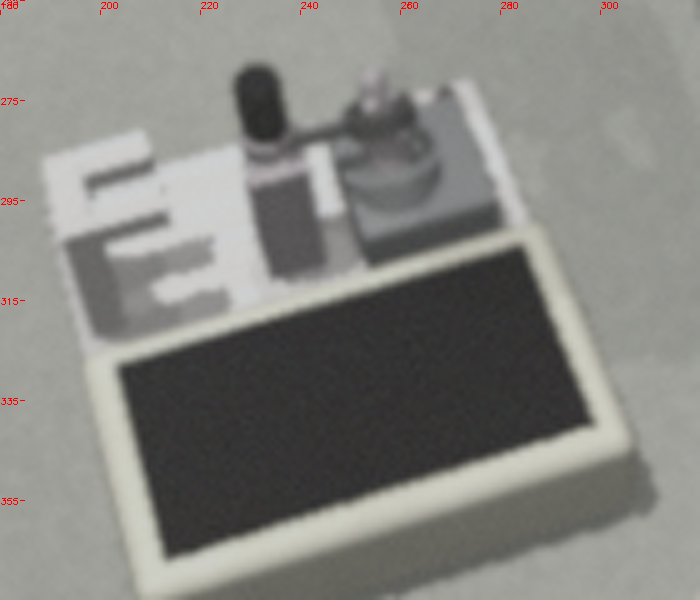

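View pics/c2.png

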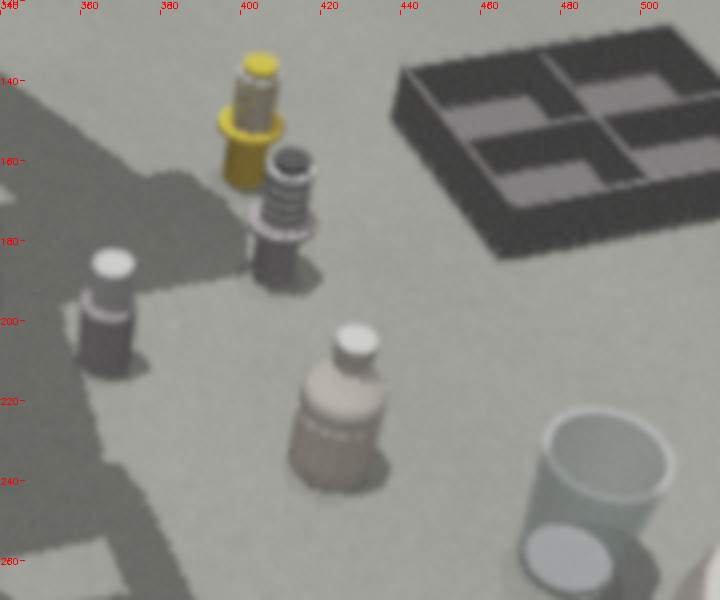

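View pics/c3.png

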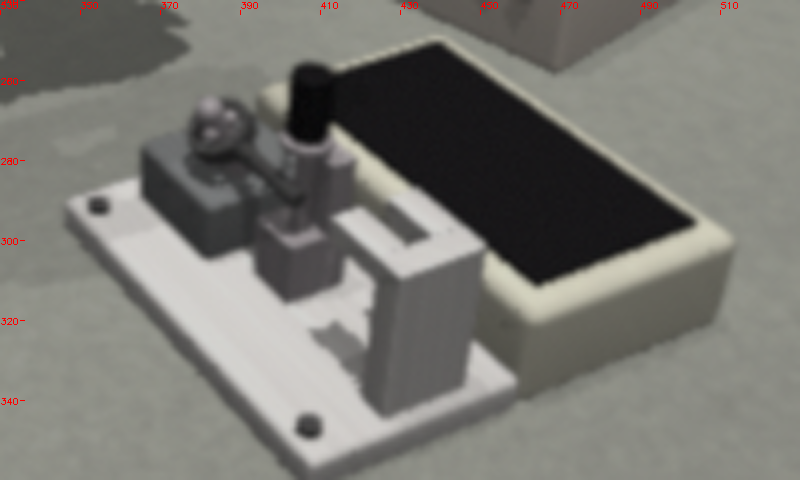

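View pics/c4.png

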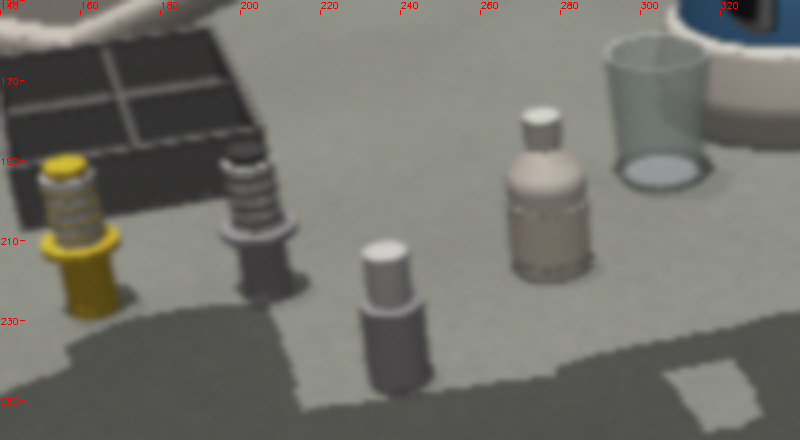

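The coupler is the gray, ribbed, flanged piece with the dark cap, at scene (410,173) and side (203,205). The yellow one at scene (403,150) is the decoy, and the one at (367,198) has no flange, so it's the adapter. Now I'll fit the drive pose and locate the coupler and pin.

```bash
cat > fit.py <<'E'
from h import *
from scipy.optimize import least_squares
S=cam("scene");D=cam("side")
obs=[(D,-45,50,16,346.3,291.2),(D,-45,-135,16,408.7,355.5),(D,55,-135,16,458.7,335),
(S,-45,-135,16,189,286.6),(S,-45,50,16,273,271.4),(S,55,50,50,287.6,300.6),(S,165,50,50,306,343),(S,165,-135,50,209.5,375)]
def pt(p,X): 
    c,s=np.cos(p[2]),np.sin(p[2]); return np.array([p[0]+c*X[0]/1000-s*X[1]/1000,p[1]+s*X[0]/1000+c*X[1]/1000,X[2]/1000])
def res(p): return np.concatenate([proj(m,pt(p,(x,y,z)))[0]-[u,v] for m,x,y,z,u,v in obs])
r=least_squares(res,[0.5,-0.2,0],loss='soft_l1'); p=r.x
print("drive",p[:2],np.degrees(p[2])); print(res(p).reshape(-1,2).round(1))
# nipple tip, pin knob top
print("pintop",tri([(S,180+258/5,255+72/5),(D,330+312/4,240+70/4)]))
print("nip tip",tri([(S,180+374/5,255+78/5),(D,330+209/4,240+107/4)]))
print("coupler cap",tri([(S,340+292/4,120+160/4),(D,140+245/4,150+153/4)]))
print("coupler flange",tri([(S,340+282/4,120+222/4),(D,140+258/4,150+230/4)]))
E
python3 fit.py
```

```text
drive [ 0.5353003  -0.11693987] -7.477519080890034
[[-0.2 -1.5]
 [-0.6  1.4]
 [ 2.6  0.4]
 [-0.8  7.3]
 [ 1.7 -1.6]
 [ 1.  -4.2]
 [ 1.7  0.1]
 [-3.2  0.2]]
pintop (array([ 0.54031803, -0.16128921,  0.12041092]), [array([-0.2,  0.3]), array([-0.3, -0.2])])
nip tip (array([ 0.53124257, -0.11486293,  0.08104487]), [array([-0.,  0.]), array([-0., -0.])])
coupler cap (array([0.3972339 , 0.35629741, 0.09005059]), [array([ 0.1, -0.3]), array([0.2, 0.2])])
coupler flange (array([0.39771979, 0.35701026, 0.04119556]), [array([ 0.1, -0.2]), array([0.1, 0.1])])
```

```bash
python3 -m jog '[[1,0,-0.05,0,0],[1,0,-0.10,-0.01,0],[1,0,-0.15,-0.01,0],[1,0,-0.19,-0.01,0],[1,0,-0.19,-0.01,0],[1,0,-0.19,-0.01,0]]' && python3 - <<'E'
from h import *
m=snap("wrist","w1"); print(env.observe()['position'],env.observe()['time_s'])
crop("w1","w1c",180,40,300,230,2) if 0 else crop("w1","w1c",170,60,260,200,3)
E
```

```text
time_s: 0.75
position: [0.5397, -0.1905, 0.2448]
tool_rot: [[-0.001, 0.002, 1.0], [0.001, 1.0, -0.002], [-1.0, 0.001, -0.001]]
ft_force: [-0.7, 0.7, 0.2]
grip_width: 0.0853
[ 0.53985789 -0.18959167  0.24504206] 0.8
```

View pics/w1.png

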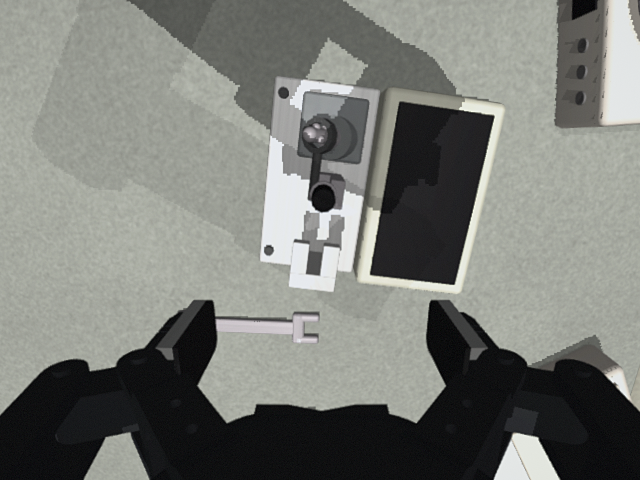

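View pics/w1c.png

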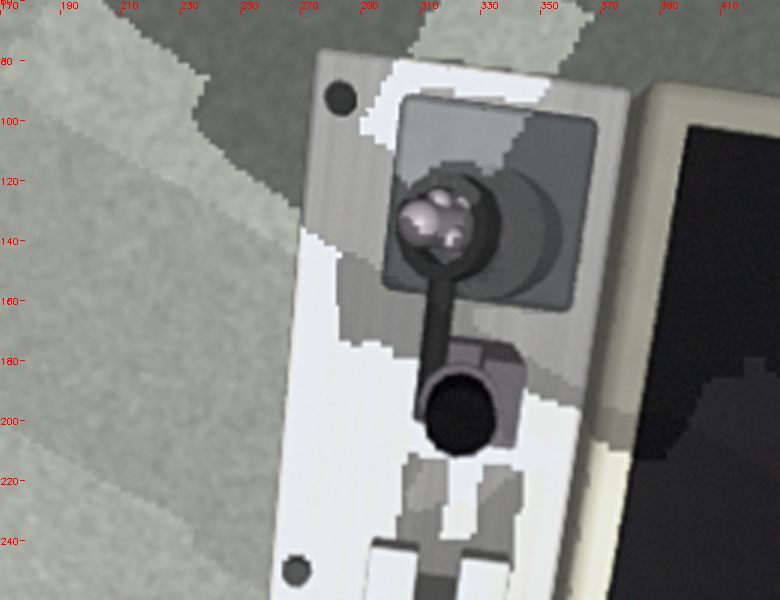

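The wrist view shows plate corners at (275,76), (380,90) and (260.5,262). The pin knob centre is (323,197), the nipple dome (312,132) and the fork slot spans (308.5–324, 243).

```bash
python3 - <<'E'
from h import *
crop("w1","w1d",240,180,140,120,5)
from scipy.optimize import least_squares
S=cam("scene");D=cam("side");W=load("w1")
obs=[(D,-45,50,16,346.3,291.2),(D,-45,-135,16,408.7,355.5),(D,55,-135,16,458.7,335),(S,-45,50,16,273,271.4),
(W,-45,50,16,275.3,76),(W,55,50,16,380,90),(W,-45,-135,16,260.5,262)]
def pt(p,X): 
    c,s=np.cos(p[2]),np.sin(p[2]); return np.array([p[0]+c*X[0]/1000-s*X[1]/1000,p[1]+s*X[0]/1000+c*X[1]/1000,X[2]/1000])
def res(p,o=obs): return np.concatenate([proj(m,pt(p,(x,y,z)))[0]-[u,v] for m,x,y,z,u,v in o])
r=least_squares(res,[0.5,-0.2,0],loss='soft_l1'); p=r.x
print("drive",p[:2],np.degrees(p[2])); print(res(p).reshape(-1,2).round(1))
o=[t for t in obs if t[0] is W];p=least_squares(lambda p:res(p,o),[0.5,-0.2,0]).x
print("drive W",p[:2],np.degrees(p[2]),res(p,o).reshape(-1,2).round(1).tolist())
def inv(X): d=X[:2]-p[:2];c,s=np.cos(p[2]),np.sin(p[2]);return (1000*np.array([c*d[0]+s*d[1],-s*d[0]+c*d[1]])).round(1)
for n,u,v,z in [("pin",323,197.3,.119),("dome",311.7,131.7,.078),("fork a",293.3,240,.085),("fork d",340,245,.085),("slot l",308.5,242.7,.085),("slot r",324.3,244,.085),("back l",289,286,.085),("back r",333.5,291,.085)]:
    X=onz(W,u,v,z);print(n,X.round(4),inv(X))
print("pintop3",tri([(S,180+258/5,255+72/5),(D,330+312/4,240+70/4),(W,323,197.3)]))
E
```

```text
drive [ 0.5363813  -0.11831443] -7.142174859024583
[[ 0.7 -1.3]
 [ 1.1  1.6]
 [ 4.   0.4]
 [ 1.1 -1.1]
 [-0.9 -0.8]
 [ 1.1 -0.7]
 [-1.9  1. ]]
drive W [ 0.53687476 -0.11857085] -6.857816055692939 [[-0.7, -0.3], [1.4, -0.8], [-0.8, 1.5]]
pin [ 0.5426 -0.1612  0.119 ] [ 10.8 -41.7]
dome [ 0.5338 -0.1153  0.078 ] [-3.4  2.9]
fork a [ 0.5179 -0.2022  0.085 ] [ -8.8 -85.3]
fork d [ 0.5569 -0.2066  0.085 ] [ 30.4 -85. ]
slot l [ 0.5306 -0.2046  0.085 ] [  4.  -86.2]
slot r [ 0.5438 -0.2057  0.085 ] [ 17.3 -85.7]
back l [ 0.5132 -0.2436  0.085 ] [  -8.6 -127. ]
back r [ 0.5518 -0.2483  0.085 ] [  30.3 -127.1]
pintop3 (array([ 0.54137114, -0.16107406,  0.12047007]), [array([0.1, 0.6]), array([ 0.1, -0.5]), array([-1.7,  0.1])])
```

View pics/w1d.png

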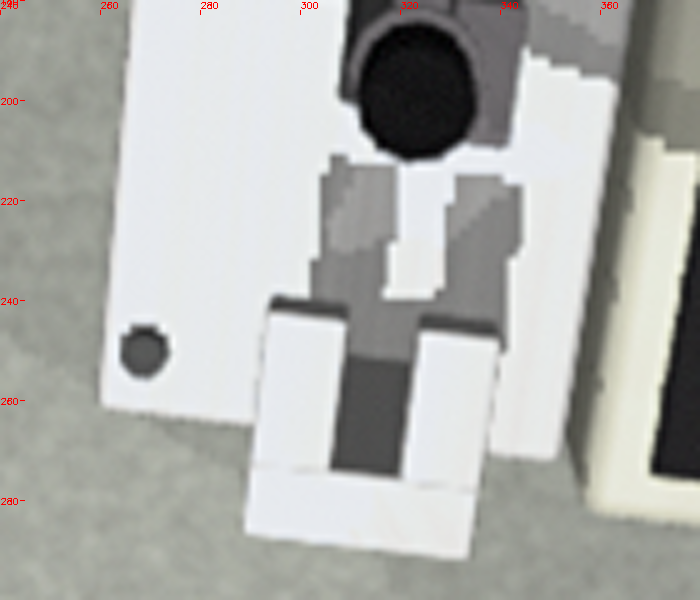

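```bash
python3 - <<'E'
from h import *
W=load("w1")
P={k:onz(W,u,v,.085) for k,(u,v) in dict(a=(294,242.4),b=(309.4,243.6),c=(323.6,246),d=(339.6,247.6),e=(306.4,273.6),f=(320,274.8),g=(289,286),h=(333.5,291)).items()}
for k in P: print(k,P[k].round(4))
fr=(P['b']+P['c'])/2; bk=(P['e']+P['f'])/2; d=fr-bk; print("slot len",np.linalg.norm(d),"yaw from slot",np.degrees(np.arctan2(-d[0],d[1])))
for q in (P['a']-P['g'],P['d']-P['h']): print(np.degrees(np.arctan2(-q[0],q[1])))
q=P['d']-P['a'];print(np.degrees(np.arctan2(q[1],q[0])))
print("notch",bk+d*10/27)
S=cam("scene");D=cam("side")
# side view fork top corners at z=.085: crop c3
for u,v in [(330+330/4,240+215/4),(330+402/4,240+278/4),(330+485/4,240+245/4)]: print("side",onz(D,u,v,.085).round(4))
E
```

```text
a [ 0.5185 -0.2043  0.085 ]
b [ 0.5313 -0.2054  0.085 ]
c [ 0.5432 -0.2075  0.085 ]
d [ 0.5566 -0.2089  0.085 ]
e [ 0.5285 -0.2322  0.085 ]
f [ 0.5401 -0.2333  0.085 ]
g [ 0.5132 -0.2436  0.085 ]
h [ 0.5518 -0.2483  0.085 ]
slot len 0.02644370786943448 yaw from slot -6.447070383743272
-7.58783435397899
-6.931675780970797
-6.839116815057642
notch [ 0.53539076 -0.22298108  0.085     ]
side [ 0.5162 -0.2012  0.085 ]
side [ 0.511  -0.2428  0.085 ]
side [ 0.5497 -0.2466  0.085 ]
```

```bash
python3 -m jog '[[1,0,0.01,0,-0.14],[1,0,0.02,0.0015,-0.29],[1,0.01,0.029,0.0015,-0.43],[1,0.03,0.029,0.0015,-0.58],[1,0.05,0.029,0.0015,-0.72],[1,0.06,0.029,0.0015,-0.87],[1,0.07,0.029,0.0015,-1.01],[1,0.07,0.029,0.0015,-1.16],[1,0.07,0.029,0.0015,-1.30],[1,0.07,0.029,0.0015,-1.449],[1,0.07,0.029,0.0015,-1.449],[1,0.07,0.029,0.0015,-1.449]]' && python3 - <<'E'
from h import *
m=snap("wrist","w2"); print(env.observe()['position'],env.observe()['q'].round(1))
print(proj(m,np.array([[.5415,-.1612,.119],[.5426,-.1612,.119]])))
E
```

```text
time_s: 2.0
position: [0.5415, -0.16, 0.1755]
tool_rot: [[0.0, -0.992, 0.124], [0.0, 0.124, 0.992], [-1.0, -0.0, 0.0]]
ft_force: [-0.0, -0.4, 0.4]
grip_width: 0.0853
[ 0.54155638 -0.16021655  0.17543265] [ -28.5   26.6   78.5    0.    74.8 -111.4]
[[320.36129997 268.90280769]
 [320.61137525 270.77589219]]
```

View pics/w2.png

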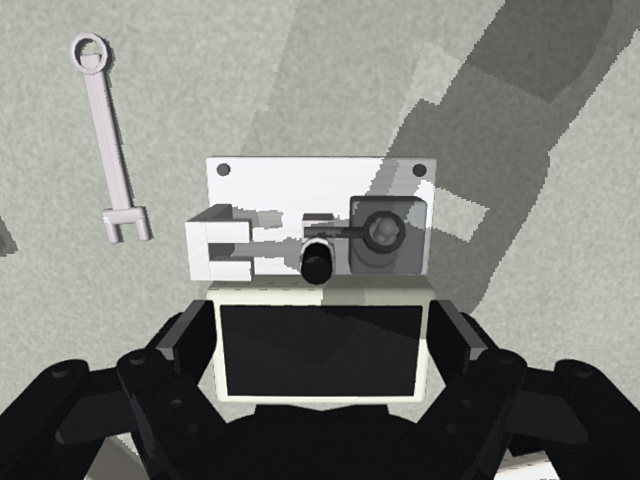

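```bash
python3 - <<'E'
from h import *
crop("w2","w2c",180,150,260,140,3)
crop("w2","w2d",280,210,80,80,8)
E
```

```text
(no output)
```

View pics/w2d.png

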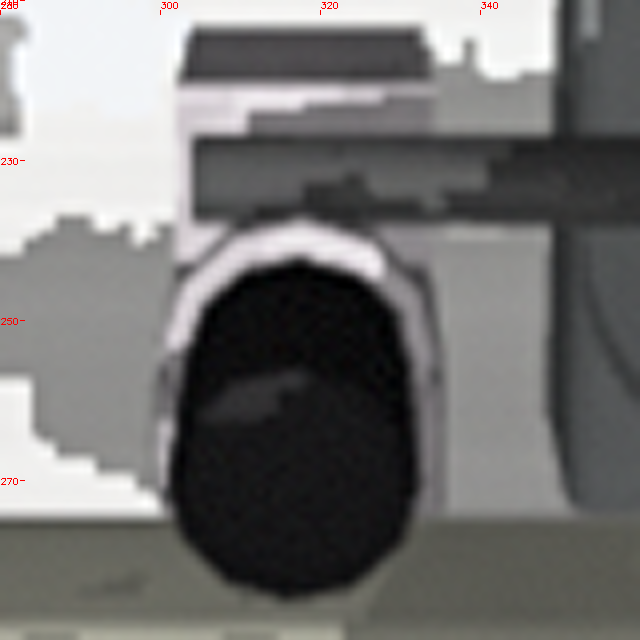

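View pics/w2c.png

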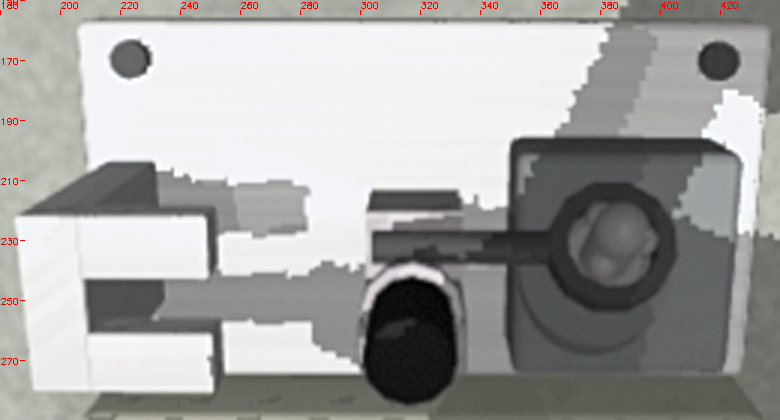

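```bash
python3 -m jog '[[1,0.03,-0.001,-0.002,0],[1,0.068,-0.001,-0.002,0],[1,0.068,-0.001,-0.002,0],[0.2,0.068,-0.001,-0.002,0],[-0.5,0.068,-0.001,-0.002,0],[-1,0.068,-0.001,-0.002,0],[-1,0.068,-0.001,-0.002,0],[-1,0.068,-0.001,-0.002,0],[-1,0.068,-0.001,-0.002,0]]' 40 && python3 - <<'E'
from h import *
m=snap("wrist","w3"); o=env.observe(); print(o['position'],o['ft_force'],o['grip_width'])
snap("side","s3"); crop("s3","s3c",330,200,160,120,5)
E
```

```text
time_s: 2.95
position: [0.5426, -0.1633, 0.1081]
tool_rot: [[0.001, -0.993, 0.122], [-0.001, 0.122, 0.993], [-1.0, -0.001, -0.001]]
ft_force: [0.5, -0.3, 5.6]
grip_width: 0.0167
[ 0.54260034 -0.16327683  0.10808548] [-0.86730725  0.29908588  6.02605216] 0.016648239555537785
```

View pics/w3.png

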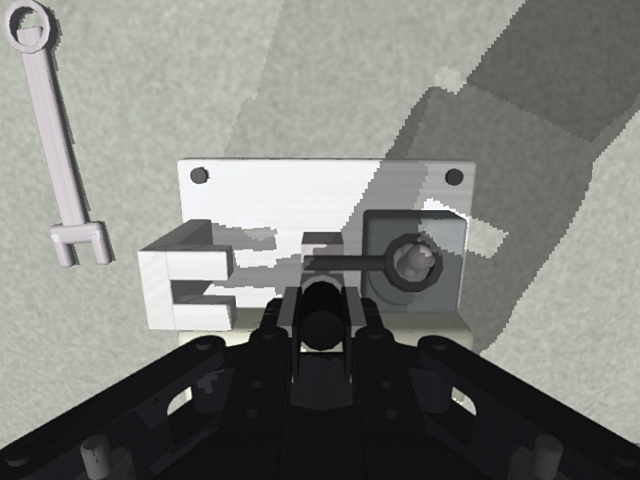

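View pics/s3c.png

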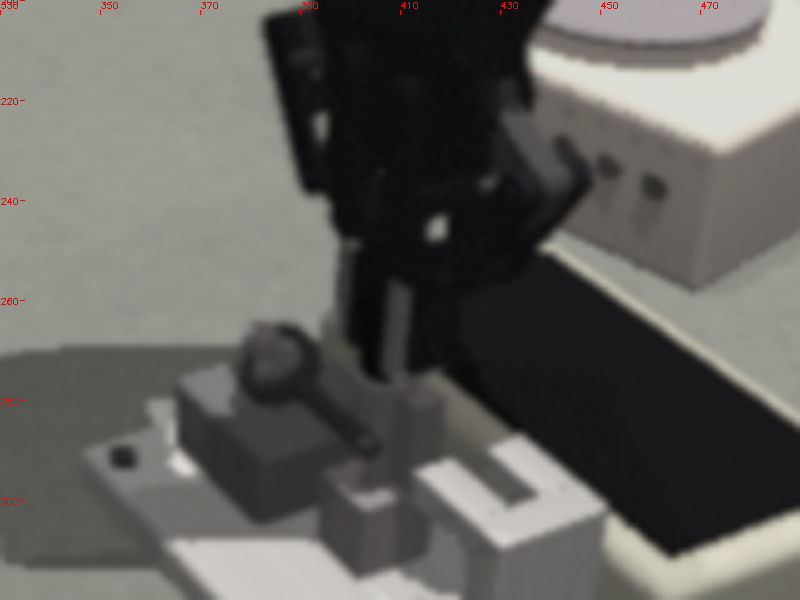

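Pin gripped (16.7 mm). Drawing it up now.

```bash
python3 -m jog '[[-1,-0.01,0,0,0],[-1,-0.025,0,0,0],[-1,-0.034,0,0,0],[-1,-0.034,0,0,0],[-1,-0.034,0,0,0]]' 60 && python3 - <<'E'
from h import *
m=snap("wrist","w4"); o=env.observe(); print(o['position'],o['ft_force'],o['grip_width'])
snap("side","s4"); crop("s4","s4c",330,200,160,120,5)
crop("w4","w4c",100,180,320,180,2)
E
```

```text
time_s: 3.55
position: [0.542, -0.163, 0.1411]
tool_rot: [[-0.0, -0.993, 0.122], [0.0, 0.122, 0.993], [-1.0, 0.0, 0.0]]
ft_force: [-0.7, 0.2, -0.6]
grip_width: 0.0163
[ 0.5419415  -0.16296944  0.14082685] [ 0.62765522 -0.62296216 -0.37571072] 0.016064345703900414
```

View pics/w4.png

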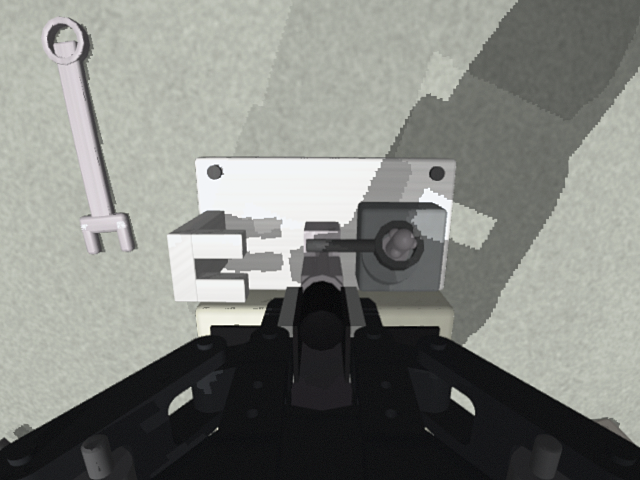

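View pics/s4c.png

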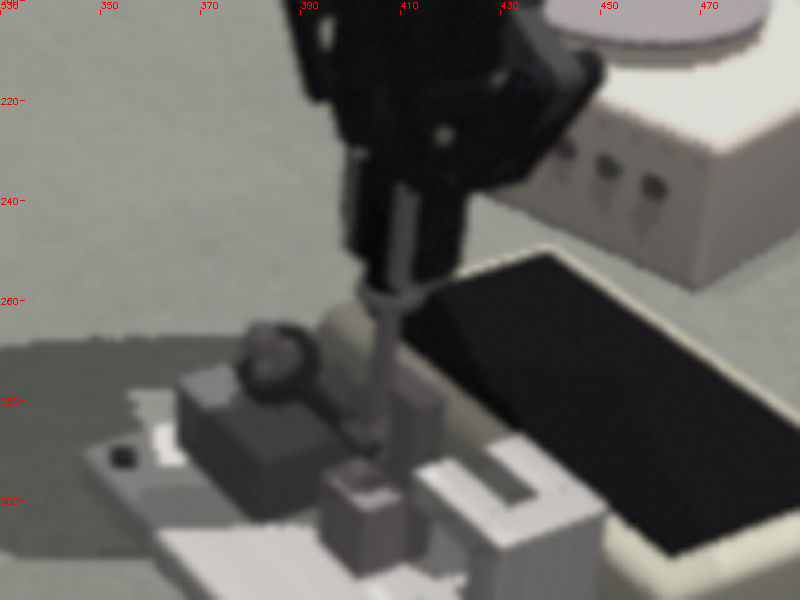

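```bash
python3 - <<'E'
from h import *
W=load("w2"); n=onz(W,224.8,251.5,.085); p=onz(W,316.8,270.9,.119); print(n,p)
d=(n-p)[:2]; print("drive y",d@[.122,.993],"drive x",d@[.993,-.122])
W=load("w1"); n=np.array([.5354,-.2230]); p=onz(W,323,197.3,.119)[:2]; d=n-p; print("drive y",d@[.122,.993],"drive x",d@[.993,-.122])
E
```

```text
[ 0.53461074 -0.22219879  0.085     ] [ 0.5424132  -0.16328201  0.119     ]
drive y -0.05945626784863702 drive x -0.0005599882111744521
drive y -0.062231876588037326 drive x 0.0003922191117230581
```

```bash
python3 -m jog '[[-1,0,0,-0.015,0],[-1,0,0,-0.03,0],[-1,0,0,-0.045,0],[-1,0,0,-0.06,0],[-1,0,0,-0.06,0],[-1,0,0,-0.06,0]]' && python3 - <<'E'
from h import *
m=snap("wrist","w5"); o=env.observe(); print(o['position'],o['ft_force'],o['grip_width'])
snap("side","s5"); crop("s5","s5c",370,220,120,100,6);snap("scene","sc5"); crop("sc5","sc5c",170,230,120,100,6)
E
```

```text
time_s: 4.25
position: [0.5347, -0.2231, 0.1412]
tool_rot: [[-0.0, -0.992, 0.123], [0.0, 0.123, 0.992], [-1.0, 0.0, 0.0]]
ft_force: [-0.7, 0.1, 0.0]
grip_width: 0.016
[ 0.53483779 -0.22259351  0.1412365 ] [-0.10931774  0.03142959 -0.40358303] 0.01611217391560351
```

View pics/w5.png

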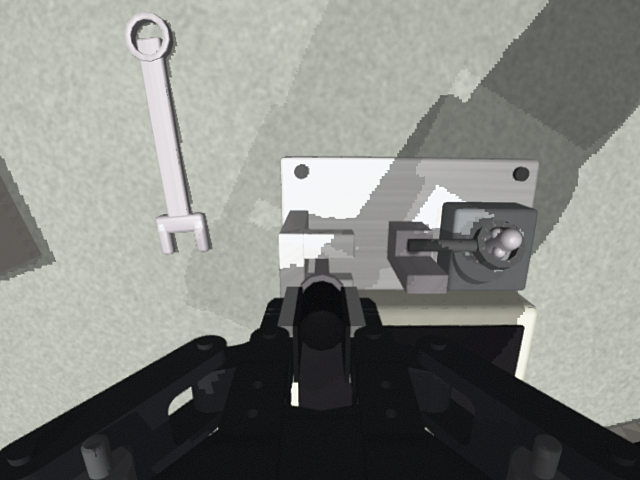

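View pics/s5c.png

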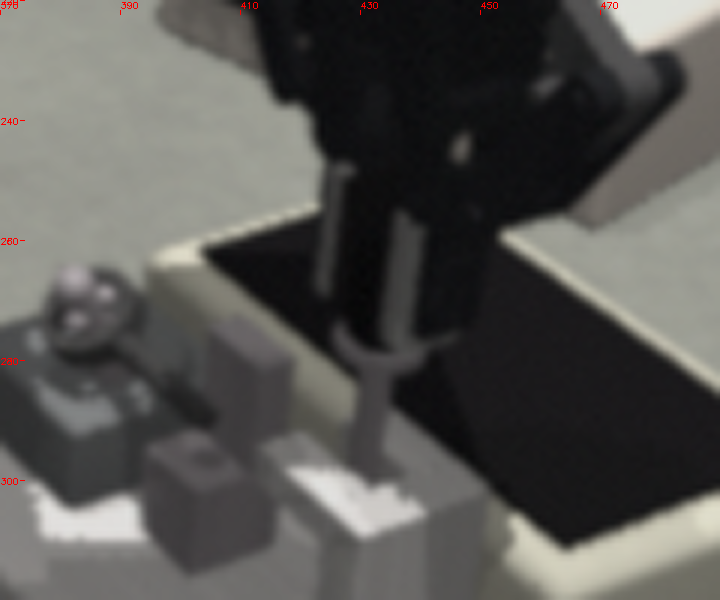

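View pics/sc5c.png

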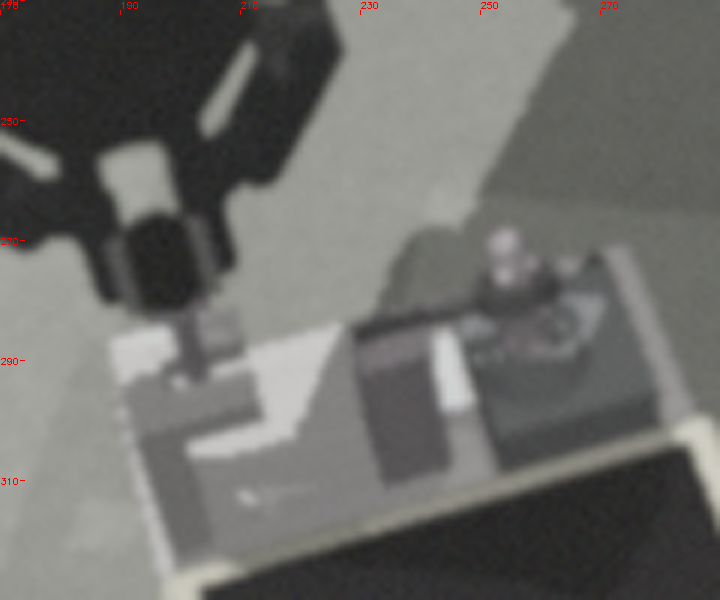

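```bash
python3 -m jog '[[-1,0.01,0,0,0],[-1,0.02,0,0,0],[-1,0.028,0,0,0],[-1,0.031,0,0,0],[-1,0.033,0,0,0],[-1,0.033,0,0,0]]' && python3 - <<'E'
from h import *
m=snap("wrist","w6"); o=env.observe(); print(o['position'],o['ft_force'],o['grip_width'])
snap("side","s6"); crop("s6","s6c",370,220,120,100,6);snap("scene","sc6"); crop("sc6","sc6c",170,230,120,100,6)
E
```

```text
time_s: 5.0
position: [0.535, -0.2226, 0.1085]
tool_rot: [[0.0, -0.993, 0.121], [-0.0, 0.121, 0.993], [-1.0, -0.0, -0.0]]
ft_force: [-0.0, 0.2, -0.6]
grip_width: 0.0161
[ 0.53508789 -0.22270357  0.10848412] [ 0.34360759  0.54112428 -0.06471718] 0.015873366923488553
```

View pics/s6c.png

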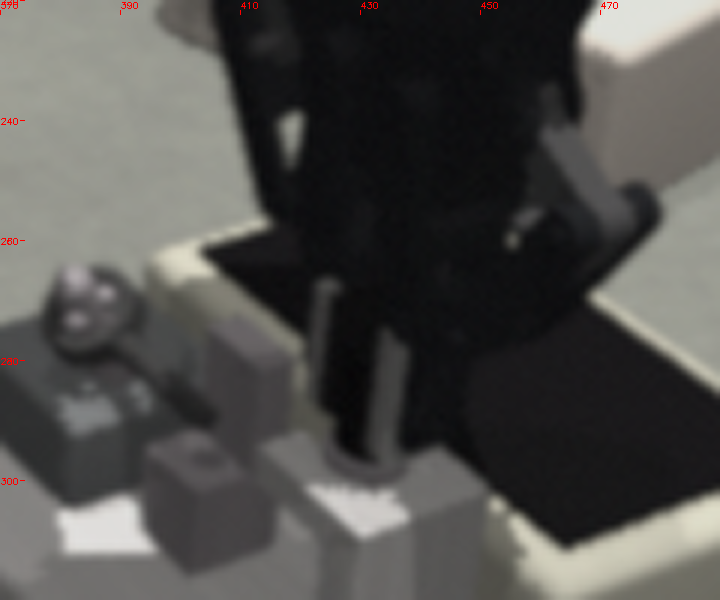

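View pics/w6.png

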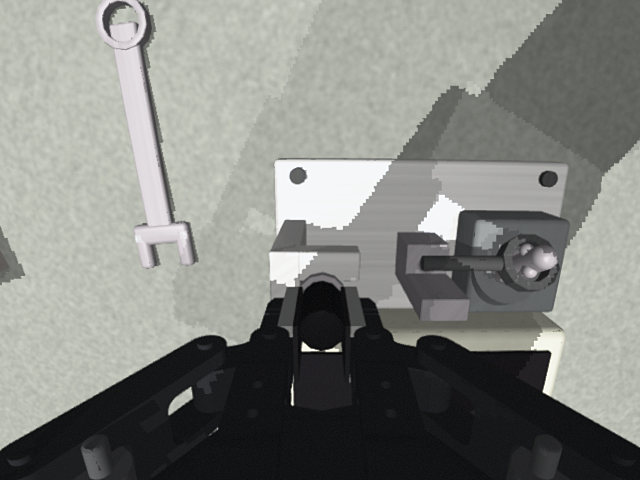

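```bash
python3 -m jog '[[-1,0.001,0,0,0],[-1,0.002,0,0,0],[-1,0.002,0,0,0]]'
```

```text
time_s: 5.45
position: [0.5352, -0.2228, 0.1083]
tool_rot: [[0.002, -0.993, 0.121], [-0.001, 0.121, 0.993], [-1.0, -0.002, -0.001]]
ft_force: [-4.7, 2.9, 14.9]
grip_width: 0.0157
```

Collar seated (15 N upward). Releasing it.

```bash
python3 -m jog '[[-1,-0.0015,0,0,0],[-0.5,-0.0015,0,0,0],[0,-0.0015,0,0,0],[0.3,-0.0015,0,0,0],[0.3,-0.005,0,0,0],[0.3,-0.03,0,0,0],[0.5,-0.07,0,0,0],[0.5,-0.11,0,0,0],[0.5,-0.12,0,0,0],[0.5,-0.12,0,0,0]]' && python3 - <<'E'
from h import *
m=snap("wrist","w7"); o=env.observe(); print(o['position'],o['ft_force'],o['grip_width'])
snap("side","s7"); crop("s7","s7c",370,220,120,100,6);snap("scene","sc7"); crop("sc7","sc7c",170,230,120,100,6)
E
```

```text
time_s: 6.45
position: [0.5353, -0.2229, 0.2278]
tool_rot: [[0.003, -0.993, 0.121], [-0.002, 0.121, 0.993], [-1.0, -0.003, -0.002]]
ft_force: [0.3, 0.1, -1.1]
grip_width: 0.0643
[ 0.5347778  -0.22256829  0.22597237] [ 0.2125093  -0.4529235   0.33228794] 0.06394088725019152
```

View pics/s7c.png

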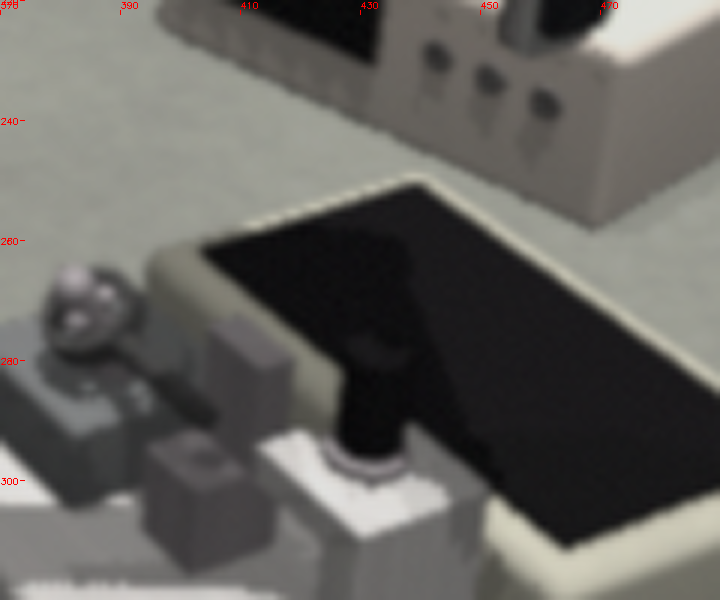

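View pics/w7.png

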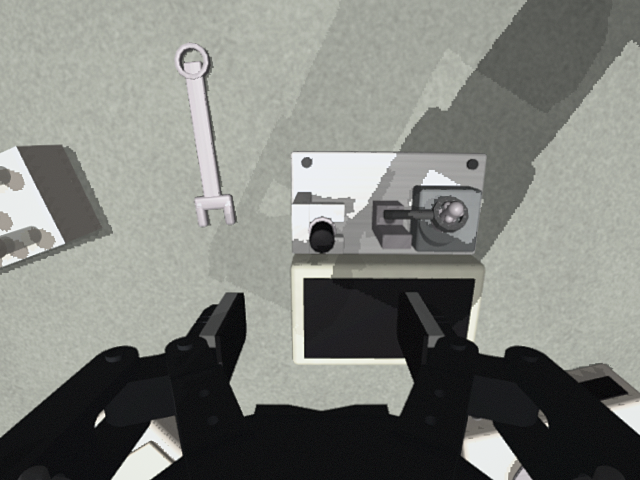

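View pics/sc7c.png

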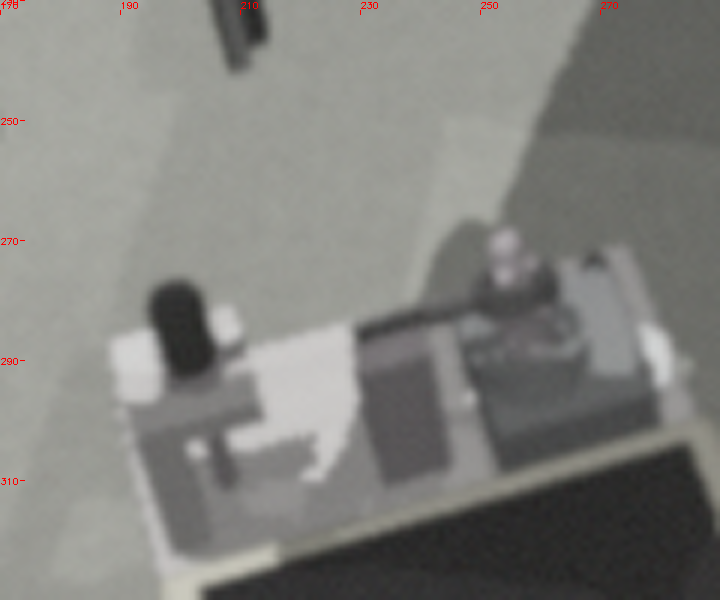

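The pin hangs upright in the notch, with the knob at scene (200,283) and the collar flush on the fork at side (431,298). Next I'll locate the coupler and its neighbours.

```bash
python3 - <<'E'
from h import *
S=cam("scene");D=cam("side")
print("yellow cap",tri([(S,340+262/4,120+63/4),(D,140+65/4,150+163/4)]))
print("yellow flange",tri([(S,340+251/4,120+125/4),(D,140+80/4,150+240/4)]))
print("adapter top",tri([(S,340+114/4,120+262/4),(D,140+385/4,150+250/4)]))
print("bottle top",tri([(S,340+358/4,120+340/4),(D,140+541/4,150+115/4)]))
print("coupler base",onz(S,340+274/4,120+278/4,0),onz(D,140+265/4,150+293/4,0))
E
```

```text
yellow cap (array([0.30789656, 0.39685608, 0.09227213]), [array([ 0.1, -0.3]), array([0.2, 0.2])])
yellow flange (array([0.30736902, 0.3965659 , 0.04376819]), [array([ 0.1, -0.6]), array([0.4, 0.5])])
adapter top (array([0.41827799, 0.21617917, 0.07967217]), [array([ 0. , -0.1]), array([0.1, 0.1])])
bottle top (array([0.55175649, 0.28739952, 0.09895941]), [array([ 0.1, -0.3]), array([0.2, 0.3])])
coupler base [0.40351807 0.35371292 0.        ] [0.39601439 0.35817392 0.        ]
```

```bash
python3 -m jog '[[0.6,0,0.015,0.045,0],[0.6,0,0.03,0.09,0],[0.6,0,0.05,0.135,0],[0.6,0,0.07,0.18,0],[0.6,0,0.09,0.225,0],[0.6,0,0.11,0.27,0],[0.6,0,0.13,0.315,0],[0.6,0,0.145,0.36,0],[0.6,0,0.16,0.405,0],[0.6,0,0.18,0.45,0],[0.6,0,0.195,0.495,0],[0.6,0,0.208,0.54,0],[0.6,0,0.208,0.558,0],[0.6,0,0.208,0.558,0],[0.6,0,0.208,0.558,0]]' && python3 - <<'E'
from h import *
m=snap("wrist","w8"); o=env.observe(); print(o['position'],o['tool_rot'].round(3),o['q'].round(1))
print(proj(m,np.array([[.397,.3565,.093],[.397,.3565,.046]])))
E
```

```text
time_s: 8.1
position: [0.3959, 0.356, 0.225]
tool_rot: [[-0.002, -0.993, 0.121], [-0.002, 0.121, 0.993], [-1.0, 0.002, -0.002]]
ft_force: [-0.2, -0.6, 0.2]
grip_width: 0.0684
[0.39613141 0.35555899 0.22538787] [[-0.002 -0.993  0.122]
 [-0.001  0.122  0.993]
 [-1.     0.002 -0.001]] [ 29.2  21.   79.1  -0.   80.1 -53.8]
[[323.41908282 235.55679726]
 [323.2075563  221.89732091]]
```

View pics/w8.png

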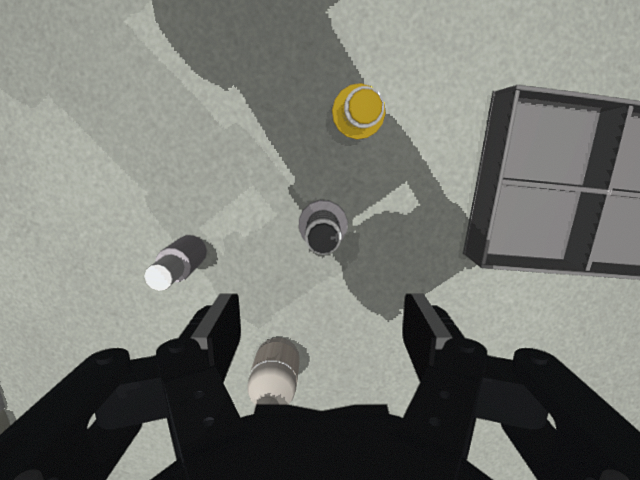

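The gray flanged coupler is at (323,238), the yellow decoy at (358,110), the adapter at (175,262) and the bottle at (272,375). This confirms the dark-capped gray one as the target.

```bash
python3 - <<'E'
from h import *
crop("w8","w8c",285,190,80,80,7)
E
```

```text
(no output)
```

View pics/w8c.png

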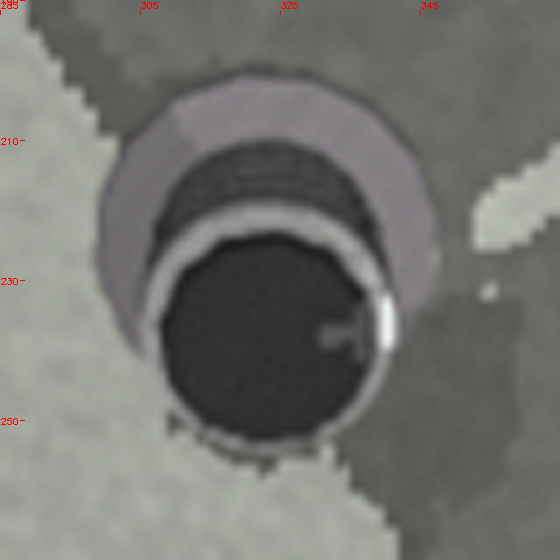

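```bash
python3 -m jog '[[0.6,0.04,-0.0016,0,0],[0.6,0.08,-0.0016,0,0],[0.6,0.12,-0.0016,0,0],[0.6,0.15,-0.0016,0,0],[0.6,0.159,-0.0016,0,0],[0.6,0.159,-0.0016,0,0],[0,0.159,-0.0016,0,0],[-0.5,0.159,-0.0016,0,0],[-1,0.159,-0.0016,0,0],[-1,0.159,-0.0016,0,0],[-1,0.159,-0.0016,0,0]]' 20 && python3 - <<'E'
from h import *
m=snap("wrist","w9"); o=env.observe(); print(o['position'],o['ft_force'],o['wrist_torque'],o['grip_width'])
snap("side","s9"); crop("s9","s9c",130,130,140,110,5)
E
```

```text
time_s: 9.25
position: [0.3984, 0.3566, 0.0687]
tool_rot: [[0.002, -0.993, 0.121], [0.001, 0.121, 0.993], [-1.0, -0.002, 0.001]]
ft_force: [-0.7, -1.2, 7.1]
grip_width: 0.0276
[0.39842716 0.35659428 0.06867329] [ 0.18840382 -1.50539506  6.89885765] [-0.18438941  0.10647816  0.03328212] 0.02770201298971951
```

View pics/w9.png

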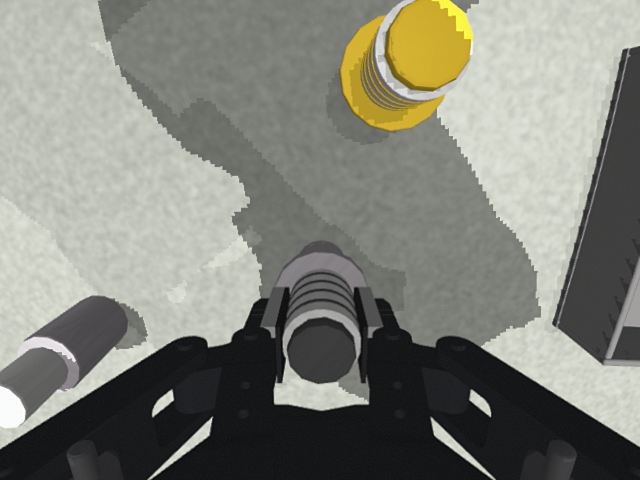

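View pics/s9c.png

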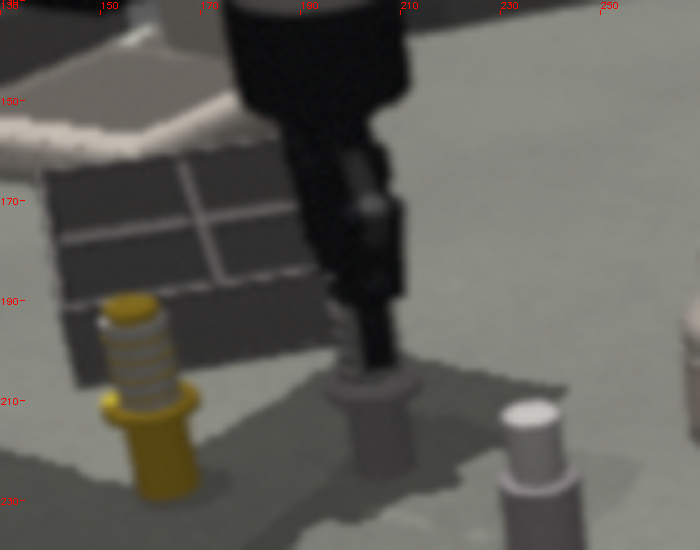

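```bash
python3 -m jog '[[-1,-0.0005,0.003,0,0],[-1,-0.001,0.0064,0,0],[-1,-0.0012,0.0097,0,0],[-1,-0.0013,0.0129,0,0],[-1,-0.0013,0.0129,0,0]]' 20 && python3 - <<'E'
from h import *
m=load("w9");X=onz(m,321,350,.093);print("cap rel", (X-[.3984,.3566,0])@np.array([[-.993,.122],[.121,.993],[0,0]]))
m=snap("wrist","w10"); o=env.observe(); print(o['position'],o['ft_force'],o['wrist_torque'],o['grip_width'])
snap("side","s10"); crop("s10","s10c",130,130,140,110,5)
E
```

```text
time_s: 9.85
position: [0.3849, 0.358, 0.0689]
tool_rot: [[0.001, -0.993, 0.121], [0.0, 0.121, 0.993], [-1.0, -0.001, 0.0]]
ft_force: [2.9, 0.3, 3.8]
grip_width: 0.0271
cap rel [ 0.00107074 -0.00085829]
[0.38502053 0.35803957 0.06884823] [ 2.11459748 -0.16047884  4.12367163] [-0.0299006  -0.33916559  0.00113543] 0.027048072689985263
```

View pics/w10.png

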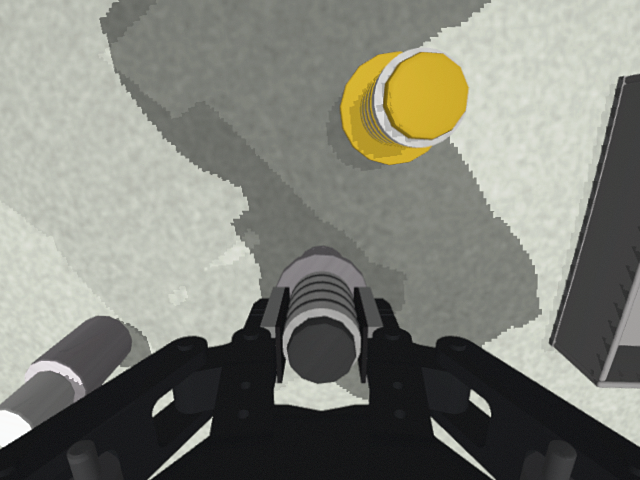

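View pics/s10c.png

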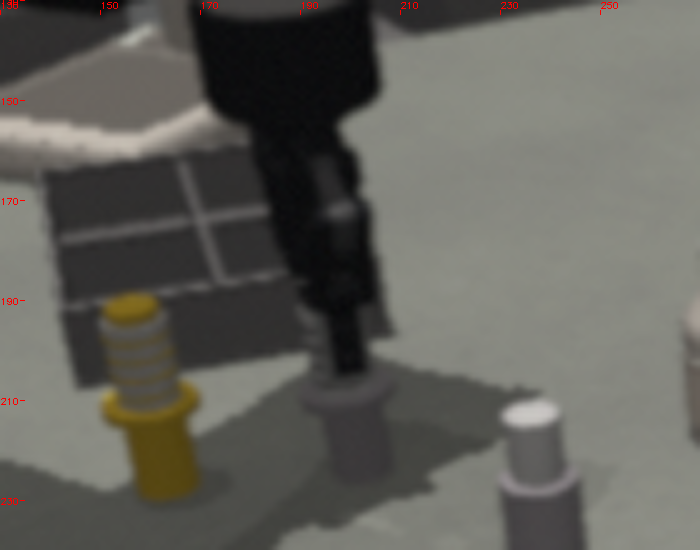

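It slid on the table instead of pivoting. I'll use the fixed housing's +y top edge as a fulcrum to lean the coupler 30° in the grip. That means lifting it, carrying it there, and turning +90°.

```bash
python3 -m jog '[[-1,-0.04,0,0,0],[-1,-0.09,0,0,0],[-1,-0.12,-0.02,-0.02,0],[-1,-0.12,-0.05,-0.055,0.14],[-1,-0.12,-0.08,-0.09,0.28],[-1,-0.12,-0.11,-0.125,0.43],[-1,-0.12,-0.14,-0.16,0.57],[-1,-0.12,-0.17,-0.195,0.72],[-1,-0.12,-0.20,-0.23,0.86],[-1,-0.12,-0.23,-0.265,1.0],[-1,-0.12,-0.26,-0.3,1.15],[-1,-0.12,-0.29,-0.335,1.29],[-1,-0.12,-0.319,-0.37,1.43],[-1,-0.12,-0.319,-0.37,1.571],[-1,-0.12,-0.319,-0.37,1.571],[-1,-0.12,-0.319,-0.37,1.571]]' 40 && python3 - <<'E'
from h import *
m=snap("wrist","w11"); o=env.observe(); print(o['position'],o['tool_rot'].round(3),o['q'].round(1),o['ft_force'],o['grip_width'])
snap("side","s11"); snap("scene","sc11")
E
```

```text
time_s: 11.55
position: [0.6559, -0.0473, 0.1876]
tool_rot: [[-0.003, 0.117, 0.993], [0.001, 0.993, -0.117], [-1.0, 0.001, -0.003]]
ft_force: [-0.4, -0.1, -4.3]
grip_width: 0.027
[ 0.65603739 -0.04709688  0.18802993] [[-0.002  0.117  0.993]
 [ 0.001  0.993 -0.117]
 [-1.     0.001 -0.002]] [-14.4  35.1  60.7   0.   84.3  -7.7] [-0.76383592 -0.03327188 -3.65742255] 0.027234497443527992
```

View pics/w11.png

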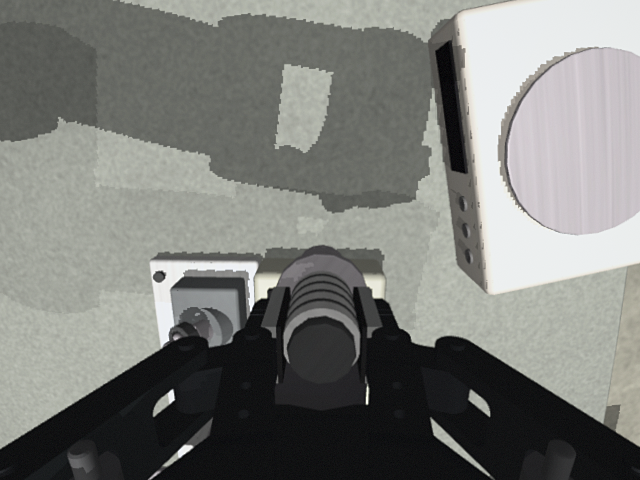

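View pics/sc11.png

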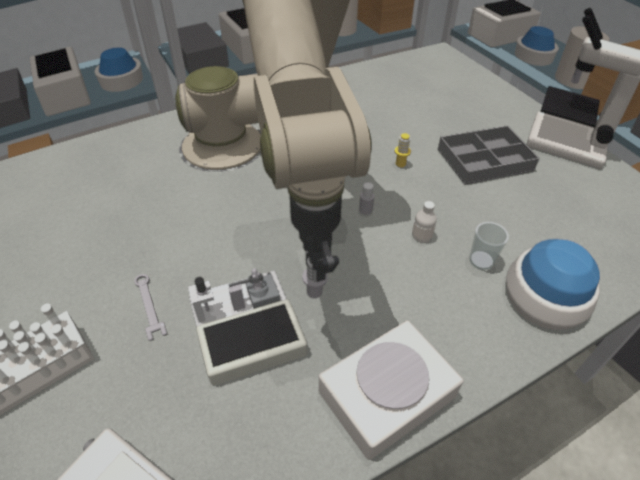

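View pics/s11.png

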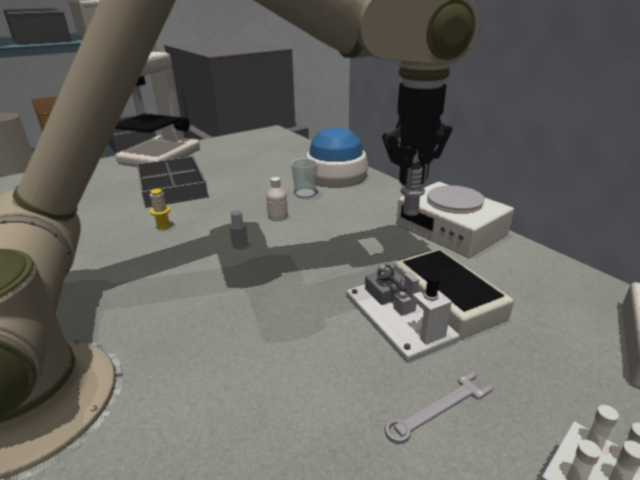

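```bash
python3 -m jog '[[-1,0.04,0,0,0],[-1,0.08,0,0,0],[-1,0.091,0,0,0],[-1,0.091,-0.01,0,0],[-1,0.091,-0.018,0,0],[-1,0.091,-0.024,0,0],[-1,0.091,-0.024,0,0]]' 20 && python3 - <<'E'
from h import *
m=snap("wrist","w12"); o=env.observe(); print(o['position'],o['ft_force'],o['wrist_torque'],o['grip_width'])
snap("side","s12"); crop("s12","s12c",360,130,150,120,5)
snap("scene","sc12"); crop("sc12","sc12c",230,230,120,100,5)
E
```

```text
time_s: 12.4
position: [0.6547, -0.0726, 0.1002]
tool_rot: [[0.004, 0.122, 0.992], [0.0, 0.992, -0.122], [-1.0, 0.001, 0.004]]
ft_force: [0.1, 4.2, -1.6]
grip_width: 0.0273
[ 0.65462446 -0.07238211  0.09987968] [ 0.73176422  3.71606717 -0.59411823] [ 0.58247619 -0.16781494  0.03221902] 0.026909035613445164
```

View pics/s12c.png

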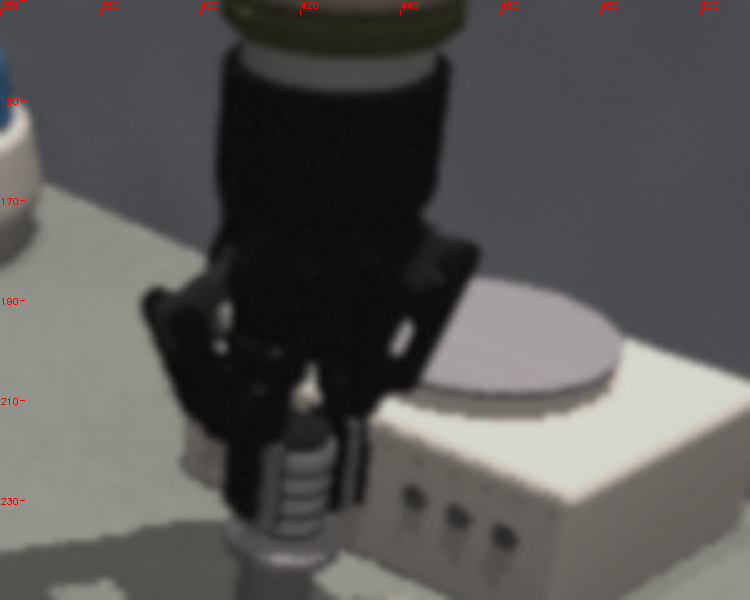

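View pics/sc12c.png

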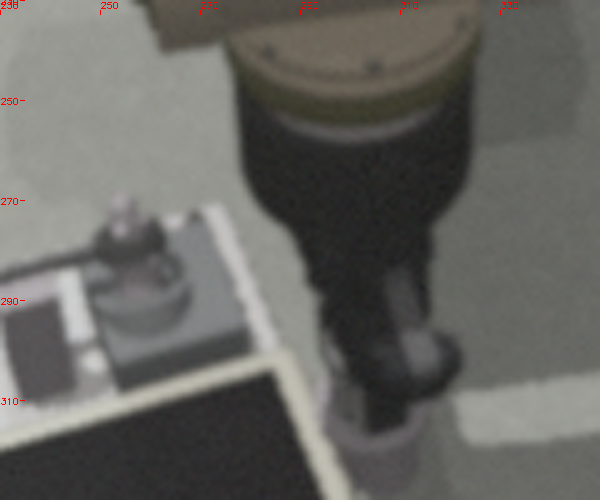

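```bash
python3 -m jog '[[-1,0,-0.004,0,0],[-1,0,-0.008,0,0],[-1,0,-0.012,0,0],[-1,0,-0.015,0,0],[-1,0,-0.015,0,0]]' 20 && python3 - <<'E'
from h import *
m=snap("wrist","w13"); o=env.observe(); print(o['position'],o['ft_force'],o['wrist_torque'],o['grip_width'])
snap("side","s13"); crop("s13","s13c",360,130,150,120,5)
E
```

```text
time_s: 13.05
position: [0.6525, -0.0864, 0.0985]
tool_rot: [[0.002, 0.122, 0.993], [0.001, 0.993, -0.122], [-1.0, 0.001, 0.002]]
ft_force: [1.0, 6.3, 0.6]
grip_width: 0.0264
[ 0.65246954 -0.08631385  0.09852399] [1.3281922  6.94247587 0.80851416] [ 1.23342209 -0.20271463  0.04100643] 0.02690469895554185
```

View pics/w13.png

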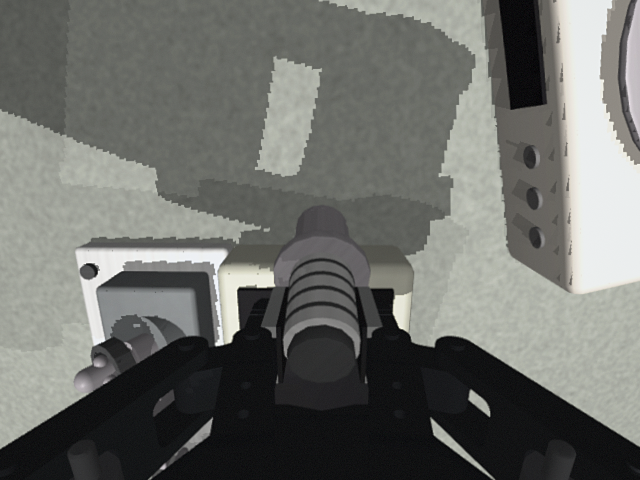

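View pics/s13c.png

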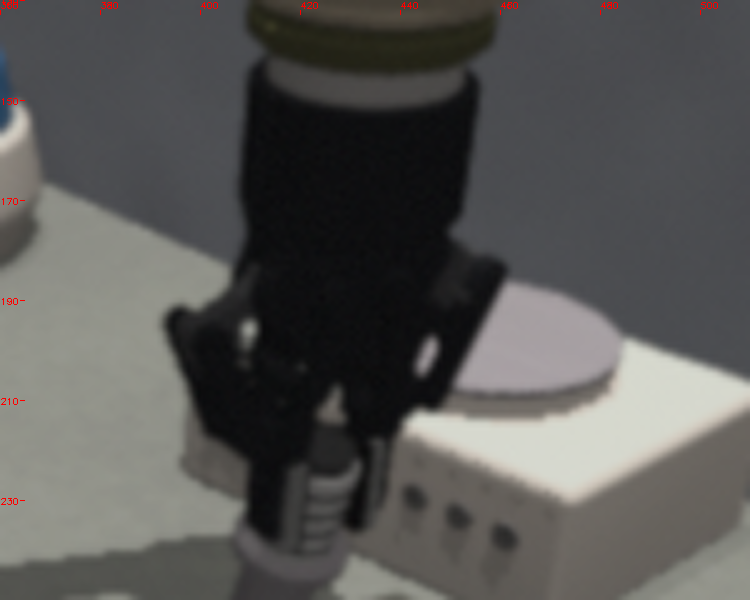

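Tilting as intended: the nose now shows beyond the flange at (322,225). Continuing.

```bash
cat > ov.py <<'E'
from h import *
import sys
from scipy.optimize import least_squares
def circ(c,a,r,n=48):
    a=a/np.linalg.norm(a); u=np.cross(a,[0,0,1.0]); 
    if np.linalg.norm(u)<1e-6:u=np.array([1,0,0.])
    u/=np.linalg.norm(u); v=np.cross(a,u); t=np.linspace(0,2*np.pi,n); return c+r*(np.outer(np.cos(t),u)+np.outer(np.sin(t),v))
def axis(R,th,ph=0):
    # cap direction: -x tool rotated toward tool -y by th ; ph toward tool z
    return R@np.array([-np.cos(th)*np.cos(ph),-np.sin(th)*np.cos(ph),np.sin(ph)])
def draw(name,m,mouth,a,out):
    im=cv2.imread(f"pics/{name}.png"); im=cv2.resize(im,None,fx=4,fy=4,interpolation=cv2.INTER_CUBIC)
    for s,r,c in [(0,.014,(0,255,0)),(.04,.022,(0,255,255)),(.046,.022,(0,255,255)),(.086,.014,(255,0,255)),(.093,.012,(255,0,0))]:
        p=proj(m,circ(mouth+a*s,a,r)); cv2.polylines(im,[np.int32(p*4+2)],True,c,1)
    return im
E
python3 -m jog '[[-1,0,-0.004,0,0],[-1,0,-0.008,0,0],[-1,0,-0.012,0,0],[-1,0,-0.016,0,0],[-1,0,-0.016,0,0]]' 20 && python3 - <<'E'
from h import *
m=snap("wrist","w14"); o=env.observe(); np.save("pics/w14o.npy",o,allow_pickle=True); print(o['position'],o['ft_force'],o['wrist_torque'],o['grip_width'])
crop("w14","w14c",240,150,170,240,3) if 0 else crop("w14","w14c",240,170,160,230,3)
E
```

```text
time_s: 13.65
position: [0.6501, -0.1024, 0.0977]
tool_rot: [[-0.0, 0.122, 0.993], [0.001, 0.993, -0.122], [-1.0, 0.001, -0.0]]
ft_force: [0.5, 5.6, -1.4]
grip_width: 0.0267
[ 0.65006231 -0.10231955  0.09773565] [ 0.40386767  5.16640701 -1.47489419] [ 1.10071399 -0.11418253  0.01327192] 0.026589938804854656
```

View pics/w14c.png

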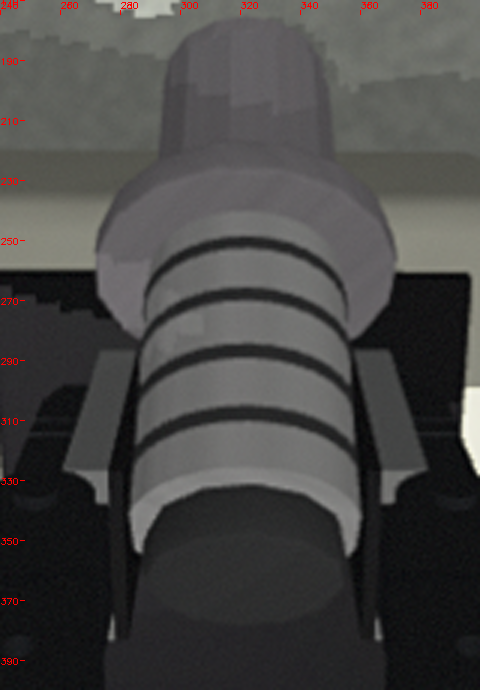

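```bash
cat >> ov.py <<'E'
def fitc(name,o,obs,th0=0.5):
    m=load(name);R=o['tool_rot'];P=o['position']
    def pose(p):
        a=axis(R,p[0],p[4]); g=P+R@np.array([p[1],p[2],p[3]]); return g-a*.072,a   # point at 72mm
    def res(p):
        M,a=pose(p);r=[]
        for s,rad,kind,val in obs:
            q=proj(m,circ(M+a*s,a,rad,200)); r.append({'t':q[:,1].min(),'b':q[:,1].max(),'l':q[:,0].min(),'r':q[:,0].max()}[kind]-val)
        return np.array(r)
    s=least_squares(res,[th0,-.005,0,0,0],x_scale=[.1,.01,.01,.01,.1]); M,a=pose(s.x)
    return m,s.x,res(s.x),M,a
E
python3 - <<'E'
from ov import *
o=np.load("pics/w14o.npy",allow_pickle=True).item()
obs=[(0,.014,'t',175.7),(.04,.022,'t',216.7),(.046,.022,'t',226),(.046,.022,'l',272.3),(.046,.022,'r',372.3),(.093,.012,'b',378.3),(.093,.012,'t',347.7),(.086,.014,'t',326),(0,.014,'l',294),(0,.014,'r',349.5)]
m,x,r,M,a=fitc("w14",o,obs); print("theta",np.degrees(x[0]),"tool xyz of 72pt mm",(x[1:4]*1000).round(1),"phi",np.degrees(x[4]));print(r.round(1))
cv2.imwrite("pics/ov14.png",draw("w14",m,M,a,"")[640:1240,880:1680])
E
```

```text
theta 29.675448760776252 tool xyz of 72pt mm [-1.7  3.8  2.5] phi 0.28595653049499214
[-0.3 -0.3  0.5 -0.2  0.2  0.3  0.  -0.2  1.3 -1.3]
```

View pics/ov14.png

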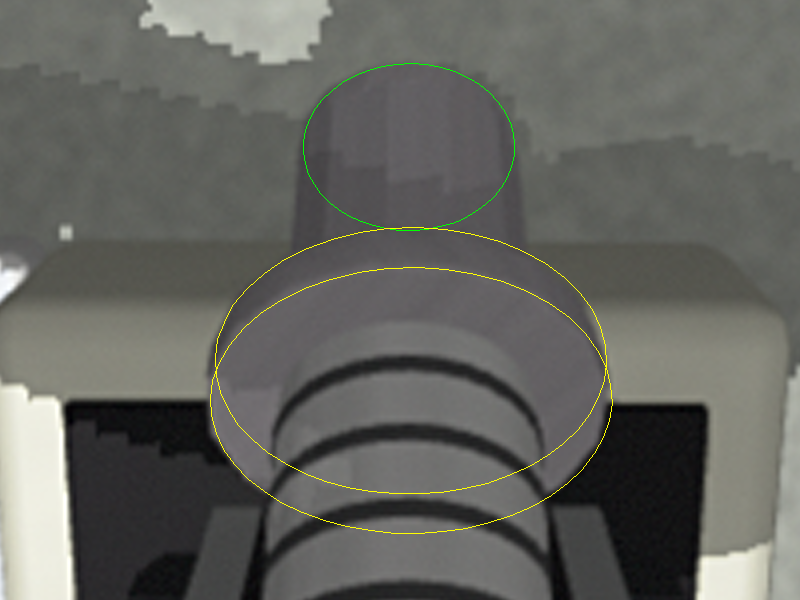

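```bash
python3 - <<'E'
from h import *
o=env.observe(); m=cam("wrist"); R=o['tool_rot']; print((R.T@(m['origin']-o['position'])).round(4)); print((R.T@m['orientation']).round(4))
# initial
R0=np.array([[-.00106,0,1],[.00022,1,0],[-1,.00022,-.00106]]); O0=np.array([[ 9.99997627e-01, -7.17199809e-04,  2.05710223e-03],[ 1.23923075e-04,  9.61454116e-01,  2.74965395e-01],[-2.17501453e-03, -2.74964488e-01,  9.61451923e-01]])
print((R0.T@(np.array([0.55177695, 0.06883931, 0.3729694])-[.54979,.000044,.244875])).round(4)); print((R0.T@O0).round(4))
print(load("w9")['origin'])
E
```

```text
[-0.1282  0.069   0.002 ]
[[ 9.000e-04  2.753e-01 -9.613e-01]
 [ 1.000e-04  9.613e-01  2.753e-01]
 [ 1.000e+00 -3.000e-04  8.000e-04]]
[-0.1281  0.0688  0.0019]
[[ 1.100e-03  2.752e-01 -9.614e-01]
 [ 1.000e-04  9.614e-01  2.752e-01]
 [ 1.000e+00 -4.000e-04  1.000e-03]]
[0.33069575 0.36393832 0.19669267]
```

The lean is 29.7°, essentially the needed 30°. Backing off, gripping harder, lifting, then turning another +90° to bring it over the nipple.

```bash
python3 -m jog '[[-1,0,0,0,0],[-1,0,0.004,0,0],[-1,-0.01,0.006,0,0],[-1,-0.05,0.006,0,0],[-1,-0.10,0.006,0,0],[-1,-0.10,0,-0.03,0.14],[-1,-0.10,-0.01,-0.06,0.28],[-1,-0.10,-0.02,-0.09,0.43],[-1,-0.10,-0.027,-0.12,0.57],[-1,-0.10,-0.027,-0.15,0.72],[-1,-0.10,-0.027,-0.168,0.86],[-1,-0.10,-0.027,-0.168,1.0],[-1,-0.10,-0.027,-0.168,1.15],[-1,-0.10,-0.027,-0.168,1.29],[-1,-0.10,-0.027,-0.168,1.43],[-1,-0.10,-0.027,-0.168,1.571],[-1,-0.10,-0.027,-0.168,1.571],[-1,-0.10,-0.027,-0.168,1.571]]' 80 && python3 - <<'E'
from h import *
o=env.observe();m=snap("wrist","w15"); np.save("pics/w15o.npy",o,allow_pickle=True); print(o['position'],o['tool_rot'].round(3),o['q'].round(1),o['ft_force'],o['grip_width'])
snap("side","s15"); snap("scene","sc15"); crop("s15","s15c",330,180,140,120,5); crop("sc15","sc15c",180,200,140,120,5)
E
```

```text
time_s: 15.5
position: [0.48, -0.1093, 0.1981]
tool_rot: [[0.0, 0.993, -0.118], [-0.001, -0.118, -0.993], [-1.0, 0.001, 0.001]]
ft_force: [-0.6, 1.1, -4.0]
grip_width: 0.0261
[ 0.48001223 -0.10928145  0.19813334] [[ 0.     0.993 -0.118]
 [-0.001 -0.118 -0.993]
 [-1.     0.001  0.001]] [-26.6  18.5  87.9  -0.   73.6  70.2] [-0.60372091  1.05874177 -3.96463316] 0.026125161628627876
```

View pics/w15.png

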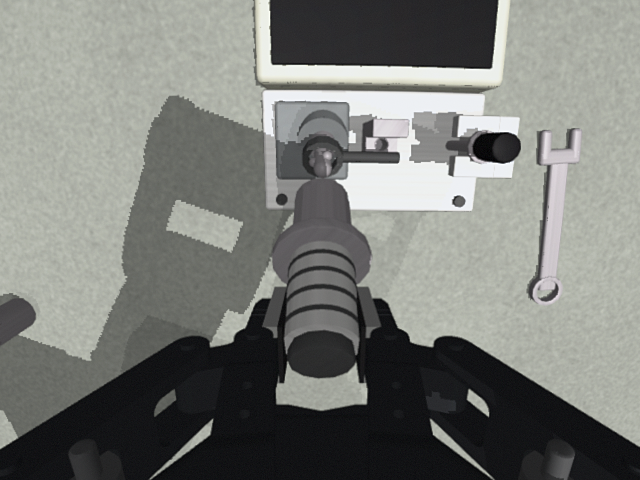

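View pics/s15c.png

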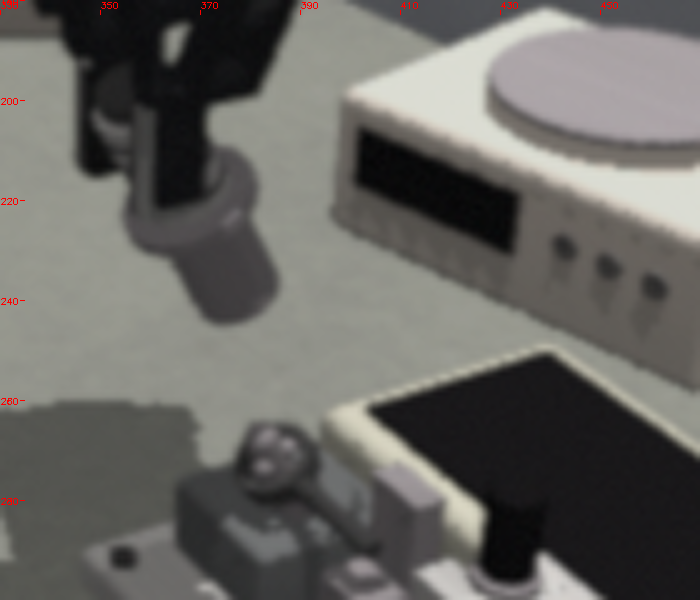

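View pics/sc15c.png

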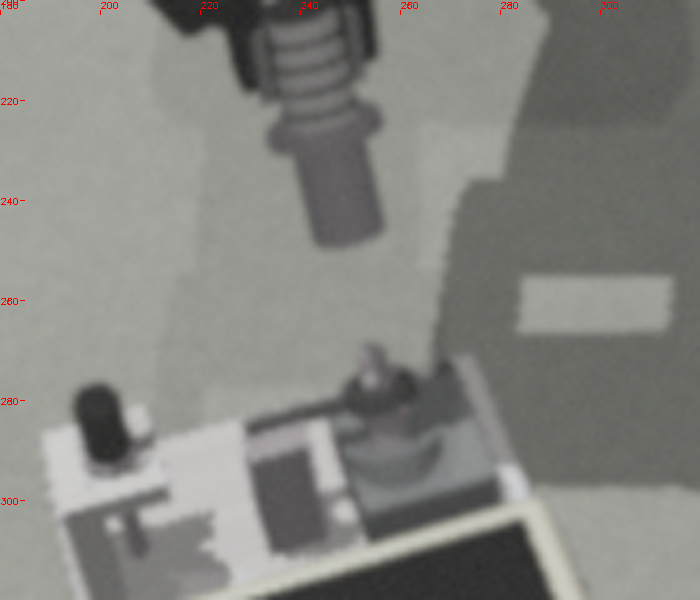

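```bash
python3 - <<'E'
from h import *
crop("w15","w15c",255,90,130,110,6); crop("w15","w15d",255,160,130,100,6)
crop("s15","s15d",365,255,60,45,12)
crop("sc15","sc15d",230,260,60,45,12)
E
```

```text
(no output)
```

View pics/w15c.png

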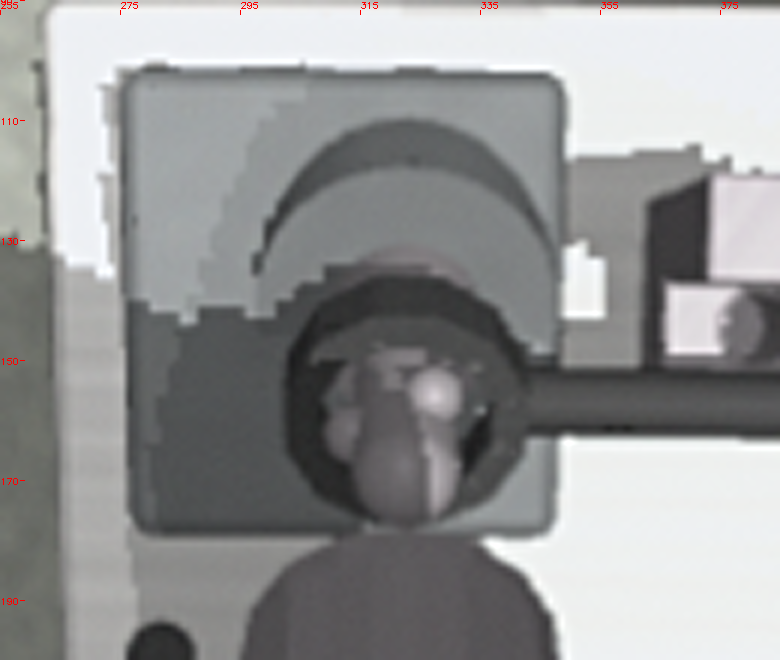

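View pics/s15d.png

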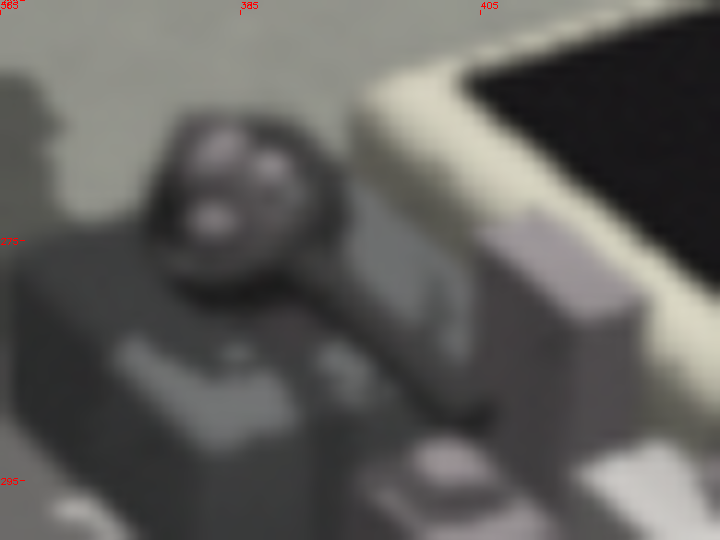

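View pics/sc15d.png

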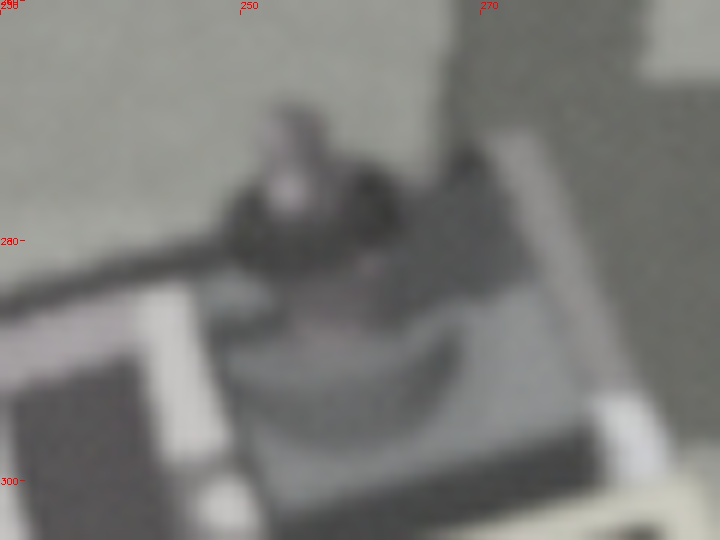

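```bash
python3 - <<'E'
from h import *
crop("w15","w15e",255,170,130,220,3) if 0 else crop("w15","w15e",250,170,140,220,4) if 0 else crop("w15","w15e",255,170,130,110,6)
crop("w15","w15f",255,300,130,90,6)
E
```

```text
(no output)
```

View pics/w15e.png

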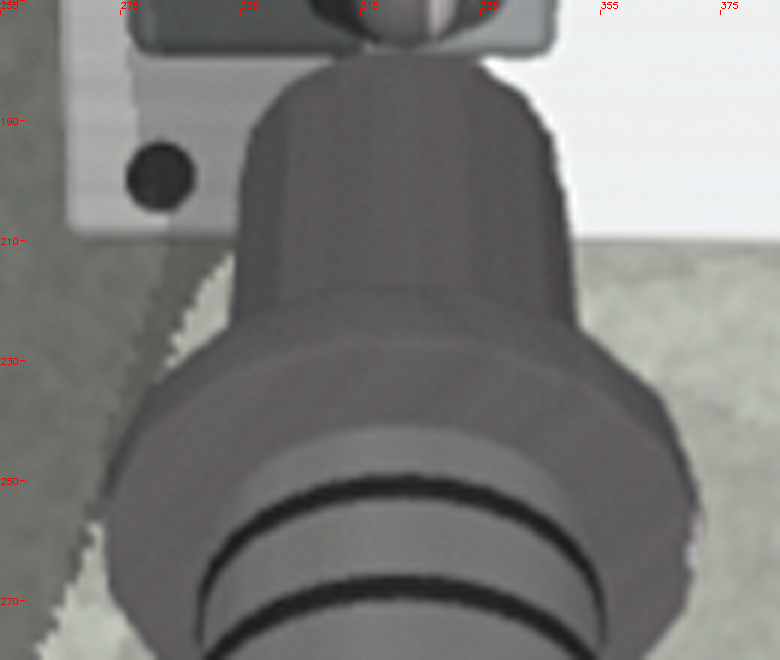

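View pics/w15f.png

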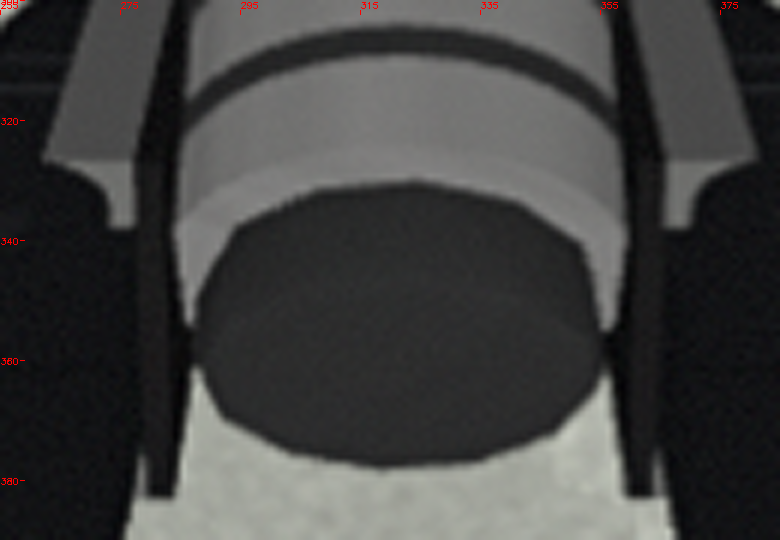

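```bash
cat > joint.py <<'E'
from ov import *
def ext(m,pts,kind):
    q=proj(m,pts); return {'t':q[:,1].min(),'b':q[:,1].max(),'l':q[:,0].min(),'r':q[:,0].max()}[kind]
def sph(c,r):
    t=np.linspace(0,2*np.pi,40);u=np.linspace(-1,1,21)
    return np.array([c+r*np.array([np.sqrt(1-z*z)*np.cos(a),np.sqrt(1-z*z)*np.sin(a),z]) for z in u for a in t])
def run(o,cams,C,N,verbose=True):
    R=o['tool_rot'];P=o['position']
    def unpack(p):
        a=axis(R,p[0],p[4]); M=P+R@p[1:4]-a*.072
        y=p[7]; n=np.array([-.5*np.cos(y),-.5*np.sin(y),.8660]); root=np.array([p[5],p[6],.055])
        return M,a,root,n
    ks=list(cams)
    def res(p):
        M,a,root,n=unpack(p); sh={k:p[8+2*i:10+2*i] for i,k in enumerate(ks)}; r=[]
        for k,s,rad,kind,v in C:
            r.append((ext(cams[k],circ(M+a*s,a,rad,120),kind)+sh[k][0 if kind in'lr' else 1]-v)/.5)
        for k,s,rad,kind,v in N:
            pts=sph(root+n*s,rad) if s==.028 else circ(root+n*s,n,rad,120)
            r.append((ext(cams[k],pts,kind)+sh[k][0 if kind in'lr' else 1]-v)/.5)
        r+=list(p[8:]/2); r.append((p[7]+np.radians(7.0))/np.radians(.5)); r.append(p[3]/.001); r.append(p[4]/.02)
        return np.array(r)
    p0=np.r_[.52,-.002,.004,0,0,.547,-.115,-.122,np.zeros(2*len(ks))]
    s=least_squares(res,p0,x_scale=np.r_[.05,.003,.003,.003,.05,.003,.003,.02,np.ones(2*len(ks))],loss='soft_l1')
    p=s.x;M,a,root,n=unpack(p); y=p[7]
    Rn=np.c_[np.array([.866*np.cos(y),.866*np.sin(y),.5]),np.array([-np.sin(y),np.cos(y),0]),n]
    mm=Rn.T@(M-root)
    if verbose:
        print("theta",np.degrees(p[0]).round(2),"phi",np.degrees(p[4]).round(2),"72pt tool mm",(p[1:4]*1e3).round(1),"root",root.round(4),"yaw",np.degrees(y).round(2))
        print("shifts",dict(zip(ks,p[8:].reshape(-1,2).round(1).tolist())))
        r=res(p)*.5; print("res px C",[(c[0],c[3],x) for c,x in zip(C,r[:len(C)].round(1))]); print("N",[(c[0],c[3],x) for c,x in zip(N,r[len(C):len(C)+len(N)].round(1))])
        print("mouth in nipple frame mm",(mm*1e3).round(1),"angle deg",np.degrees(np.arccos(a@n)).round(2))
        print("tool axes in nipple frame cols:",(Rn.T@R).round(3).tolist())
    return mm,M,a,root,n
E
cat > j15.py <<'E'
from joint import *
o=np.load("pics/w15o.npy",allow_pickle=True).item()
cams=dict(W=load("w15"),D=load("s15"),S=load("sc15"))
C=[('W',0,.014,'t',178.7),('W',.04,.022,'t',218),('W',.046,.022,'t',225.8),('W',.046,.022,'l',272.5),('W',.046,.022,'r',371.3),('W',.093,.012,'b',378),('W',.093,.012,'l',288.3),('W',.093,.012,'r',355.8),('W',.086,.014,'t',324.2),('W',.086,.012,'t',330),
('D',.04,.022,'l',354.6),('D',.046,.022,'r',381.6),('D',0,.014,'b',245),('D',0,.014,'r',385.8),
('S',.046,.022,'l',233.4),('S',.046,.022,'r',256.6),('S',0,.014,'b',249.8),('S',0,.014,'r',256.8)]
N=[('W',.018,.014,'l',302.7),('W',.018,.014,'r',343),('W',.018,.014,'t',135.3),('W',.028,.006,'b',177.5),
('D',.018,.014,'l',377.3),('D',.018,.014,'r',394),
('S',.028,.006,'t',268.3),('S',.018,.014,'l',248.5),('S',.018,.014,'r',264)]
mm,M,a,root,n=run(o,cams,C,N)
for sub in (['W'],['D','S']):
    print(sub); run(o,{k:cams[k] for k in sub},[c for c in C if c[0] in sub],[c for c in N if c[0] in sub])
E
python3 j15.py
```

```text
theta 28.41 phi 0.11 72pt tool mm [-0.5  5.7  0.5] root [ 0.5481 -0.1185  0.055 ] yaw -7.0
shifts {'W': [1.4, -0.5], 'D': [-0.8, -2.2], 'S': [0.4, -1.2]}
res px C [('W', 't', np.float64(-0.1)), ('W', 't', np.float64(-0.1)), ('W', 't', np.float64(1.8)), ('W', 'l', np.float64(-0.2)), ('W', 'r', np.float64(0.2)), ('W', 'b', np.float64(0.0)), ('W', 'l', np.float64(-0.3)), ('W', 'r', np.float64(0.2)), ('W', 't', np.float64(0.3)), ('W', 't', np.float64(-2.3)), ('D', 'l', np.float64(0.4)), ('D', 'r', np.float64(-1.2)), ('D', 'b', np.float64(0.1)), ('D', 'r', np.float64(0.1)), ('S', 'l', np.float64(-0.4)), ('S', 'r', np.float64(-0.1)), ('S', 'b', np.float64(0.1)), ('S', 'r', np.float64(0.8))]
N [('W', 'l', np.float64(0.0)), ('W', 'r', np.float64(-0.1)), ('W', 't', np.float64(3.8)), ('W', 'b', np.float64(-3.3)), ('D', 'l', np.float64(0.6)), ('D', 'r', np.float64(-0.4)), ('S', 't', np.float64(0.0)), ('S', 'l', np.float64(0.5)), ('S', 'r', np.float64(-0.9))]
mouth in nipple frame mm [15.3  0.5 83.9] angle deg 1.61
tool axes in nipple frame cols: [[-0.499, 0.866, 0.004], [-0.001, 0.004, -1.0], [
[... 740 characters left out ...]
', 'S']
theta 25.0 phi -0.45 72pt tool mm [-3.5  7.  -0.1] root [ 0.5465 -0.1176  0.055 ] yaw -7.0
shifts {'D': [0.1, -1.7], 'S': [0.4, -0.3]}
res px C [('D', 'l', np.float64(0.8)), ('D', 'r', np.float64(-0.2)), ('D', 'b', np.float64(0.1)), ('D', 'r', np.float64(-0.2)), ('S', 'l', np.float64(-0.4)), ('S', 'r', np.float64(0.0)), ('S', 'b', np.float64(-0.1)), ('S', 'r', np.float64(0.3))]
N [('D', 'l', np.float64(0.4)), ('D', 'r', np.float64(-0.6)), ('S', 't', np.float64(0.1)), ('S', 'l', np.float64(0.6)), ('S', 'r', np.float64(-0.8))]
mouth in nipple frame mm [15.2 -0.2 85.3] angle deg 5.0
tool axes in nipple frame cols: [[-0.499, 0.866, 0.004], [-0.001, 0.004, -1.0], [-0.866, -0.499, -0.001]]
```

```bash
sed -i "s/('W',.018,.014,'t',135.3),//; s/('W',.046,.022,'t',225.8),//; s/,('W',.086,.012,'t',330)//" j15.py; python3 j15.py | grep -v tool\ axes
python3 - <<'E'
exec(open('j15.py').read().split('for sub')[0])
im=cv2.imread("pics/w15.png"); 
def dr(nm,m,x0,y0,w,h,s):
    im=cv2.resize(cv2.imread(f"pics/{nm}.png")[y0:y0+h,x0:x0+w],None,fx=s,fy=s,interpolation=cv2.INTER_CUBIC)
    for b,ax,L in [(M,a,[(0,.014),(.04,.022),(.046,.022)]),(root,n,[(.018,.014),(.028,.006),(.02,.0095),(0.034,.0005)])]:
        for q,r in L: cv2.polylines(im,[np.int32((proj(m,circ(b+ax*q,ax,r))-[x0,y0])*s+s/2)],True,(0,255,0),1)
    return im
cv2.imwrite("pics/ov15.png",np.hstack([dr("w15",cams['W'],260,90,120,150,3),dr("s15",cams['D'],340,200,80,90,5)[:450],]))
E
```

```text
theta 28.36 phi 0.11 72pt tool mm [-0.3  5.9  0.6] root [ 0.5464 -0.1185  0.055 ] yaw -7.0
shifts {'W': [1.1, 0.2], 'D': [-0.5, -2.3], 'S': [0.5, -1.0]}
res px C [('W', 't', np.float64(0.3)), ('W', 't', np.float64(-0.0)), ('W', 'l', np.float64(-0.2)), ('W', 'r', np.float64(0.1)), ('W', 'b', np.float64(-0.1)), ('W', 'l', np.float64(-0.2)), ('W', 'r', np.float64(0.2)), ('W', 't', np.float64(0.1)), ('D', 'l', np.float64(0.8)), ('D', 'r', np.float64(-0.8)), ('D', 'b', np.float64(0.1)), ('D', 'r', np.float64(0.5)), ('S', 'l', np.float64(-0.3)), ('S', 'r', np.float64(0.0)), ('S', 'b', np.float64(0.4)), ('S', 'r', np.float64(0.9))]
N [('W', 'l', np.float64(0.1)), ('W', 'r', np.float64(-0.1)), ('W', 'b', np.float64(-0.2)), ('D', 'l', np.float64(0.1)), ('D', 'r', np.float64(-0.9)), ('S', 't', np.float64(-0.3)), ('S', 'l', np.float64(0.3)), ('S', 'r', np.float64(-1.1))]
mouth in nipple frame mm [16.7  0.7 82.8] angle deg 1.66
['W']
theta 28.47 phi 0.08 72pt tool mm [-0.1  5.7  0.7] root [ 0.5461 -0.1186  0.055 ] yaw -7.0
shifts {'W': [1.0, -0.1]}
res px C [('W', 't', np.float64(0.1)), ('W', 't
[... 1281 characters left out ...]
.2)), ('W', 'r', np.float64(0.2)), ('W', 't', np.float64(0.1)), ('D', 'l', np.float64(0.8)), ('D', 'r', np.float64(-0.8)), ('D', 'b', np.float64(0.1)), ('D', 'r', np.float64(0.5)), ('S', 'l', np.float64(-0.3)), ('S', 'r', np.float64(0.0)), ('S', 'b', np.float64(0.4)), ('S', 'r', np.float64(0.9))]
N [('W', 'l', np.float64(0.1)), ('W', 'r', np.float64(-0.1)), ('W', 'b', np.float64(-0.2)), ('D', 'l', np.float64(0.1)), ('D', 'r', np.float64(-0.9)), ('S', 't', np.float64(-0.3)), ('S', 'l', np.float64(0.3)), ('S', 'r', np.float64(-1.1))]
mouth in nipple frame mm [16.7  0.7 82.8] angle deg 1.66
tool axes in nipple frame cols: [[-0.499, 0.866, 0.004], [-0.001, 0.004, -1.0], [-0.866, -0.499, -0.001]]
```

View pics/ov15.png

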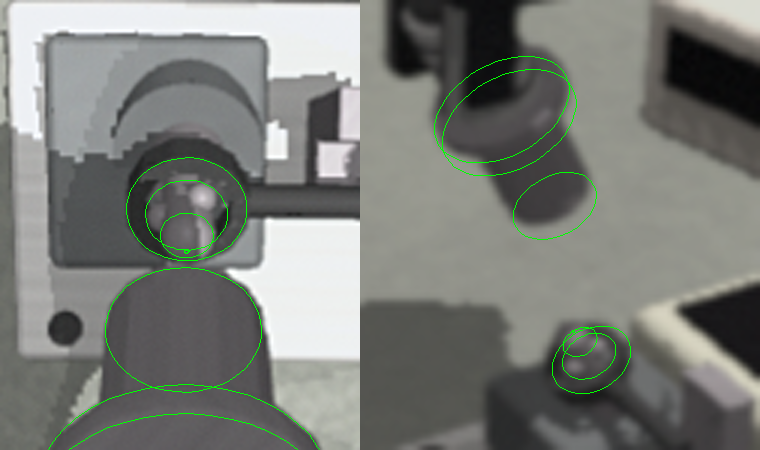

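```bash
python3 -m jog '[[-1,0.01,0.001,0.0007,0],[-1,0.025,0.003,0.0007,0],[-1,0.035,0.004,0.0007,0],[-1,0.041,0.0047,0.0007,0],[-1,0.041,0.0047,0.0007,0],[-1,0.041,0.0047,0.0007,0]]' 80 && python3 - <<'E'
from h import *
o=env.observe();m=snap("wrist","w16"); np.save("pics/w16o.npy",o,allow_pickle=True); print(o['position'],o['tool_rot'].round(3),o['ft_force'],o['grip_width'])
snap("side","s16"); snap("scene","sc16"); crop("s16","s16c",340,200,100,90,8); crop("sc16","sc16c",200,200,100,90,8); crop("w16","w16c",255,90,130,110,6)
E
```

```text
time_s: 16.25
position: [0.4847, -0.1104, 0.1568]
tool_rot: [[0.0, 0.993, -0.122], [-0.0, -0.122, -0.993], [-1.0, 0.0, 0.0]]
ft_force: [-0.4, 0.5, -3.3]
grip_width: 0.0261
[ 0.48473549 -0.11044079  0.15681546] [[ 0.     0.993 -0.122]
 [-0.    -0.122 -0.993]
 [-1.     0.     0.   ]] [-0.40757038  0.48224244 -3.33353725] 0.026051551976450583
```

View pics/w16c.png

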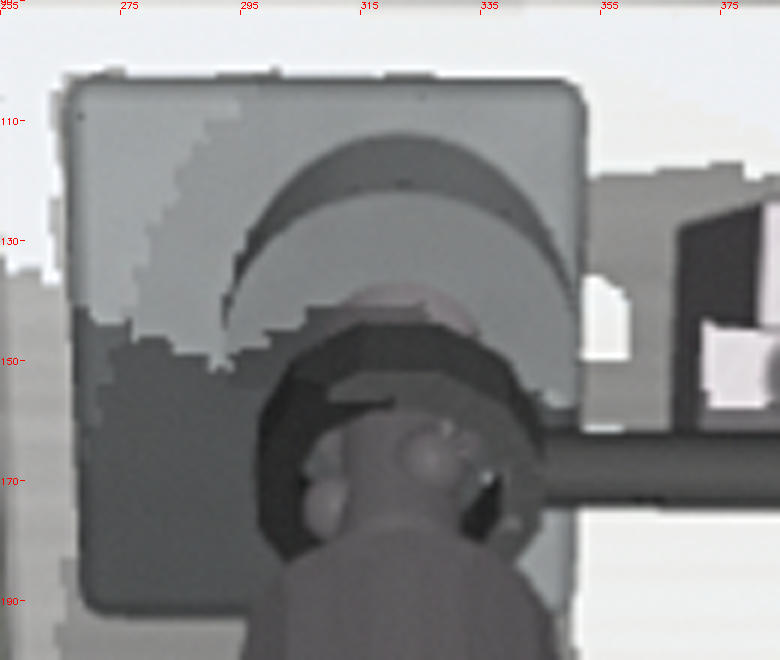

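View pics/s16c.png

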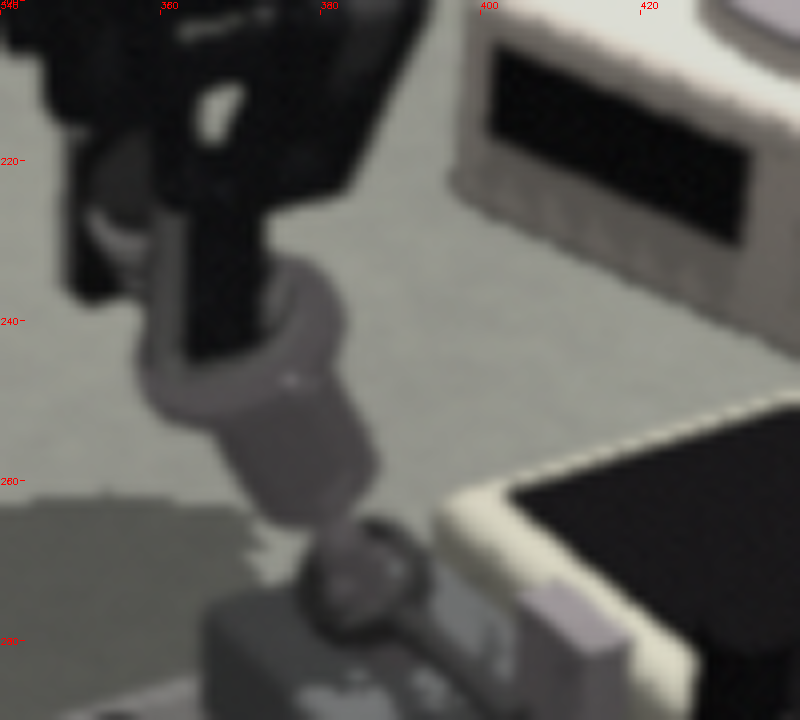

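View pics/sc16c.png

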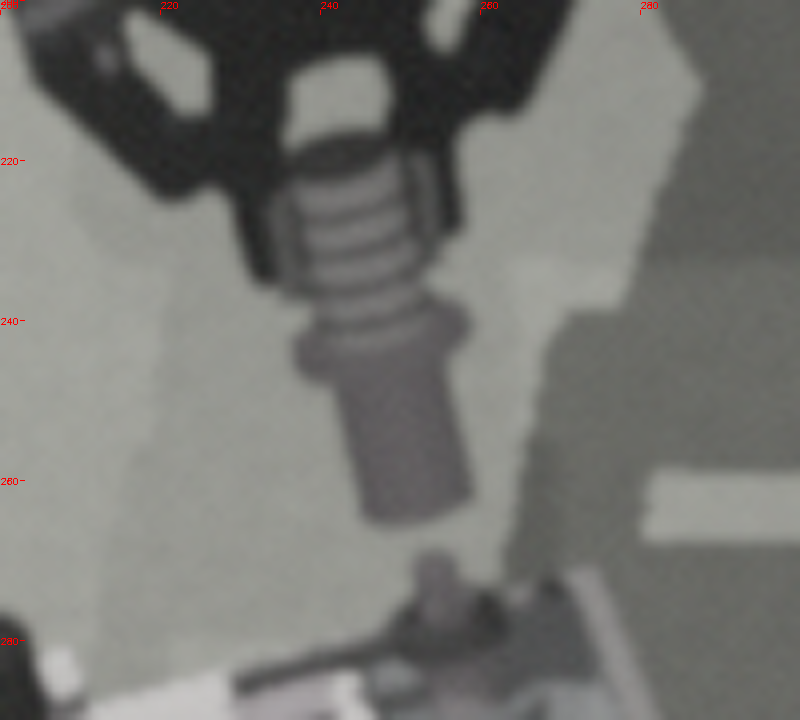

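```bash
cat > j16.py <<'E'
from joint import *
o=np.load("pics/w16o.npy",allow_pickle=True).item()
cams=dict(W=load("w16"),D=load("s16"),S=load("sc16"))
C=[('W',0,.014,'t',177.8),('W',.04,.022,'t',218),('W',.046,.022,'l',272.5),('W',.046,.022,'r',371.3),('W',.093,.012,'b',378),('W',.093,.012,'l',288.3),('W',.093,.012,'r',355.8),('W',.086,.014,'t',324.2),
('D',.04,.022,'l',357.1),('D',.046,.022,'r',383.1),('D',0,.014,'b',265.9),('D',0,.014,'r',387.5),
('S',.046,.022,'l',236.5),('S',.046,.022,'r',259),('S',0,.014,'b',265.9),('S',0,.014,'r',259.2)]
N=[('W',.018,.014,'l',297.8),('W',.018,.014,'r',345.8),
('D',.018,.014,'l',377.1),('D',.018,.014,'r',394),
('S',.028,.006,'t',268.5),('S',.028,.006,'l',251.9),('S',.028,.006,'r',257.5),('S',.018,.014,'l',248.1),('S',.018,.014,'r',263.5)]
mm,M,a,root,n=run(o,cams,C,N)
def dr(nm,m,x0,y0,w,h,s):
    im=cv2.resize(cv2.imread(f"pics/{nm}.png")[y0:y0+h,x0:x0+w],None,fx=s,fy=s,interpolation=cv2.INTER_CUBIC)
    for b,ax,L in [(M,a,[(0,.014),(.04,.022),(.046,.022)]),(root,n,[(.018,.014),(.028,.006),(.02,.0095),(0.034,.0005)])]:
        for q,r in L: cv2.polylines(im,[np.int32((proj(m,circ(b+ax*q,ax,r))-[x0,y0])*s+s/2)],True,(0,255,0),1)
    return im
cv2.imwrite("pics/ov16.png",np.hstack([dr("w16",cams['W'],270,100,100,110,4),dr("s16",cams['D'],350,220,50,66,7)[:440],]))
E
python3 j16.py
```

```text
theta 28.65 phi 0.09 72pt tool mm [-0.4  5.7  0.7] root [ 0.5476 -0.1187  0.055 ] yaw -6.99
shifts {'W': [1.1, -0.5], 'D': [-0.6, -2.5], 'S': [0.4, -1.1]}
res px C [('W', 't', np.float64(0.3)), ('W', 't', np.float64(-0.3)), ('W', 'l', np.float64(-0.2)), ('W', 'r', np.float64(0.2)), ('W', 'b', np.float64(-0.2)), ('W', 'l', np.float64(-0.2)), ('W', 'r', np.float64(0.2)), ('W', 't', np.float64(0.3)), ('D', 'l', np.float64(0.4)), ('D', 'r', np.float64(-0.9)), ('D', 'b', np.float64(0.1)), ('D', 'r', np.float64(-0.0)), ('S', 'l', np.float64(-0.5)), ('S', 'r', np.float64(-0.2)), ('S', 'b', np.float64(0.3)), ('S', 'r', np.float64(0.6))]
N [('W', 'l', np.float64(0.2)), ('W', 'r', np.float64(-0.2)), ('D', 'l', np.float64(0.9)), ('D', 'r', np.float64(-0.3)), ('S', 't', np.float64(-0.2)), ('S', 'l', np.float64(-0.3)), ('S', 'r', np.float64(0.3)), ('S', 'l', np.float64(0.7)), ('S', 'r', np.float64(-0.6))]
mouth in nipple frame mm [-0.6 -0.  45.4] angle deg 1.39
tool axes in nipple frame cols: [[-0.5, 0.866, 0.0], [-0.0, 0.0, -1.0], [-0.866, -0.5, 0.0]]
```

View pics/ov16.png

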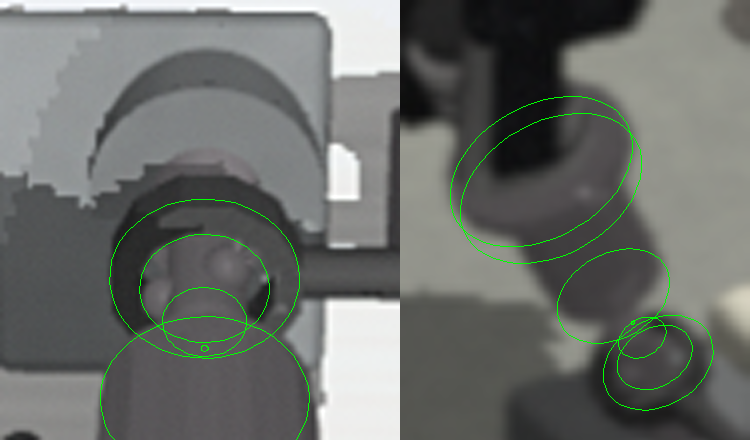

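```bash
python3 -m jog '[[-1,0.003,0.002,0,0],[-1,0.006,0.004,0,0],[-1,0.009,0.006,0,0],[-1,0.012,0.0077,0,0],[-1,0.012,0.0077,0,0],[-1,0.012,0.0077,0,0]]' 120 && python3 - <<'E'
from h import *
o=env.observe();m=snap("wrist","w17"); np.save("pics/w17o.npy",o,allow_pickle=True); print(o['position'],o['ft_force'],o['wrist_torque'],o['grip_width'])
snap("side","s17"); snap("scene","sc17"); crop("s17","s17c",340,200,100,90,8); crop("sc17","sc17c",200,200,100,90,8); crop("w17","w17c",255,110,130,110,6)
E
```

```text
time_s: 17.0
position: [0.4922, -0.1113, 0.1445]
tool_rot: [[-0.0, 0.993, -0.122], [0.0, -0.122, -0.993], [-1.0, -0.0, -0.0]]
ft_force: [0.4, -0.8, -4.2]
grip_width: 0.0253
[ 0.49222933 -0.11132657  0.14451765] [ 0.42075029 -0.79291462 -4.18622055] [ 0.02106928  0.06074339 -0.02474203] 0.02533500492377023
```

View pics/w17c.png

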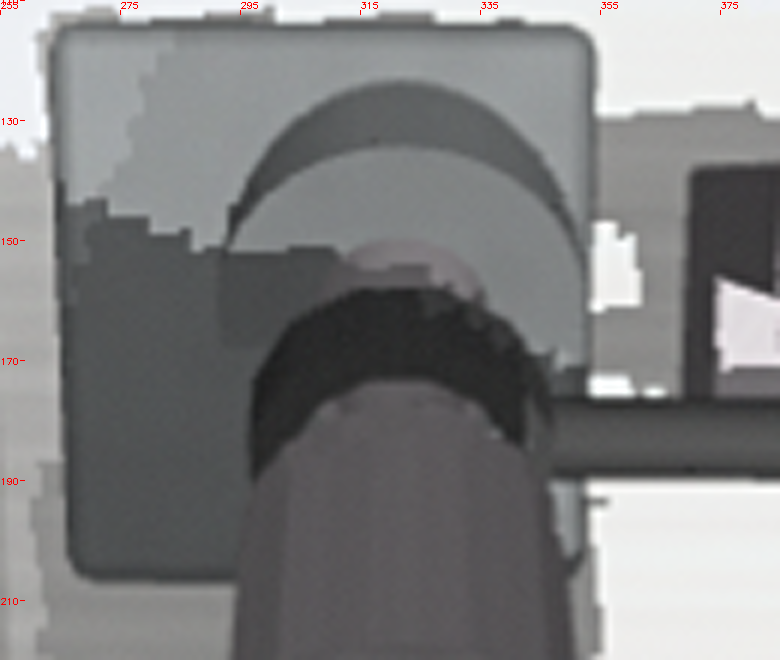

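View pics/s17c.png

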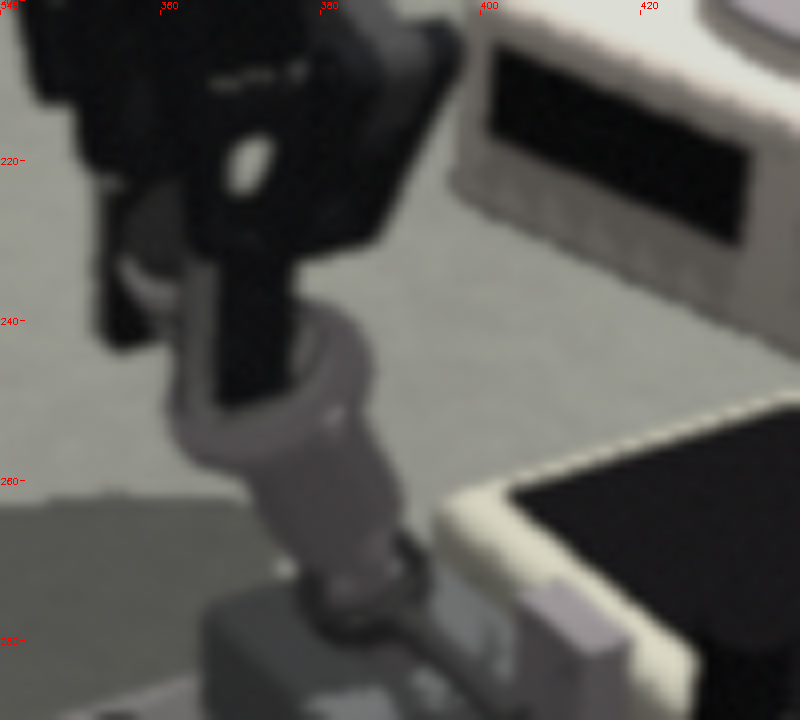

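View pics/sc17c.png

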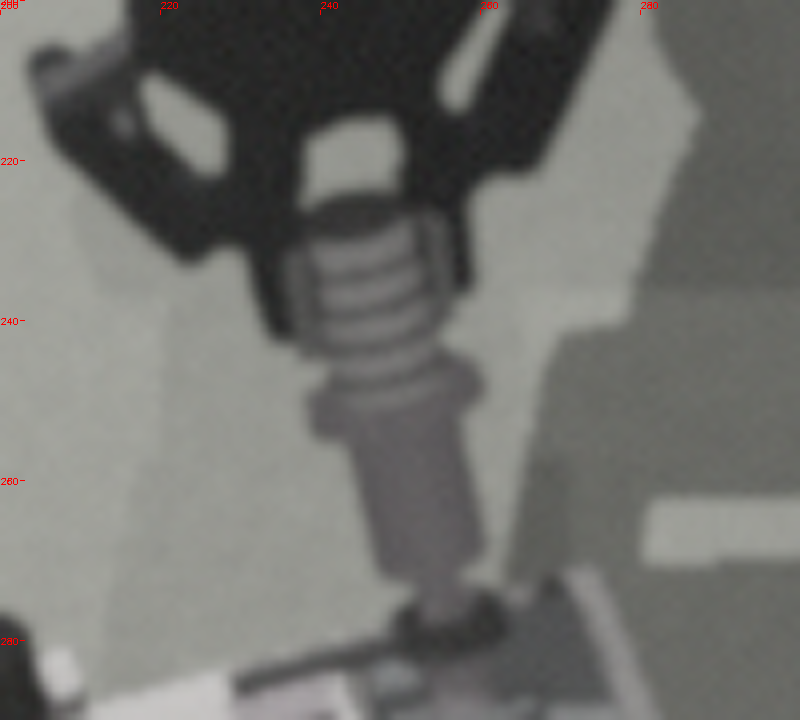

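No contact force, and the stem is lined up with the mouth in all views. Advancing to the balls.

```bash
python3 -m jog '[[-1,0.0017,0.001,0,0],[-1,0.0035,0.002,0,0],[-1,0.0052,0.003,0,0],[-1,0.0065,0.00375,0,0],[-1,0.0065,0.00375,0,0],[-1,0.0065,0.00375,0,0]]' 120 && python3 - <<'E'
from h import *
o=env.observe();m=snap("wrist","w18"); np.save("pics/w18o.npy",o,allow_pickle=True); print(o['position'],o['ft_force'],o['wrist_torque'],o['grip_width'])
E
```

```text
time_s: 17.75
position: [0.4956, -0.1116, 0.1376]
tool_rot: [[-0.001, 0.993, -0.122], [0.001, -0.122, -0.993], [-1.0, -0.001, -0.0]]
ft_force: [-2.4, 0.1, -7.7]
grip_width: 0.0255
[ 0.49561074 -0.11160096  0.13760042] [-2.43002868  0.05893848 -7.70888181] [0.06932574 0.78034846 0.02454399] 0.0254581556477148
```

```bash
python3 -m jog '[[-1,0.0004,-0.0007,0,0],[-1,0.0004,-0.0007,0,0]]' 120; python3 -m jog '[[-1,0.0004,-0.0007,0,0],[-1,0.0004,-0.0007,0,0]]' 120;  python3 - <<'E'
from h import *
o=env.observe(); m=snap("side","s18"); snap("scene","sc18"); crop("s18","s18c",340,200,100,90,8); crop("sc18","sc18c",200,200,100,90,8)
E
```

```text
time_s: 18.0
position: [0.4953, -0.1116, 0.1377]
tool_rot: [[0.0, 0.993, -0.122], [0.0, -0.122, -0.993], [-1.0, 0.0, -0.0]]
ft_force: [-1.9, 1.3, -7.8]
grip_width: 0.0251
time_s: 18.2
position: [0.4948, -0.1116, 0.1376]
tool_rot: [[0.001, 0.993, -0.122], [-0.0, -0.122, -0.993], [-1.0, 0.001, 0.0]]
ft_force: [-1.3, 1.2, -5.9]
grip_width: 0.025
```

View pics/sc18c.png

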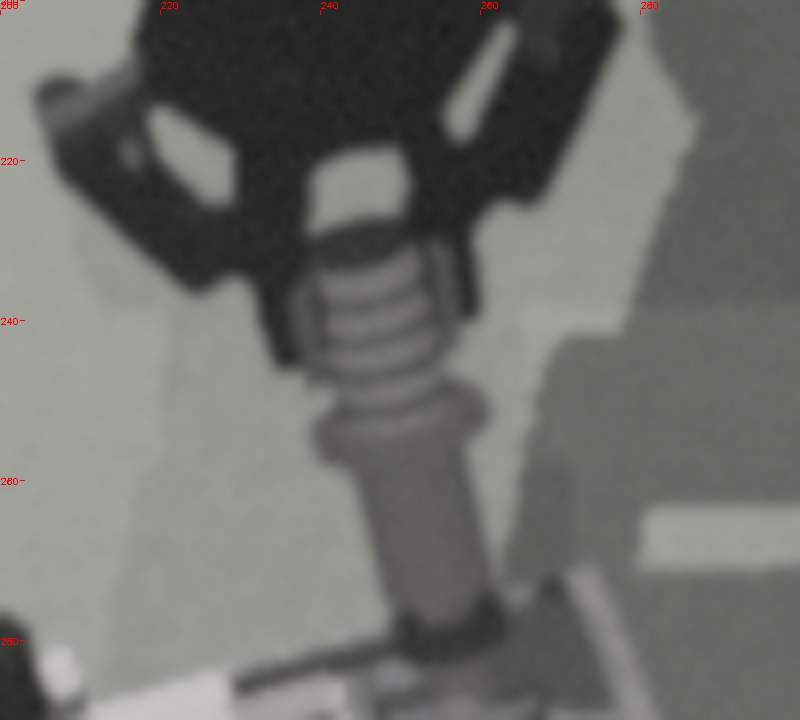

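View pics/s18c.png

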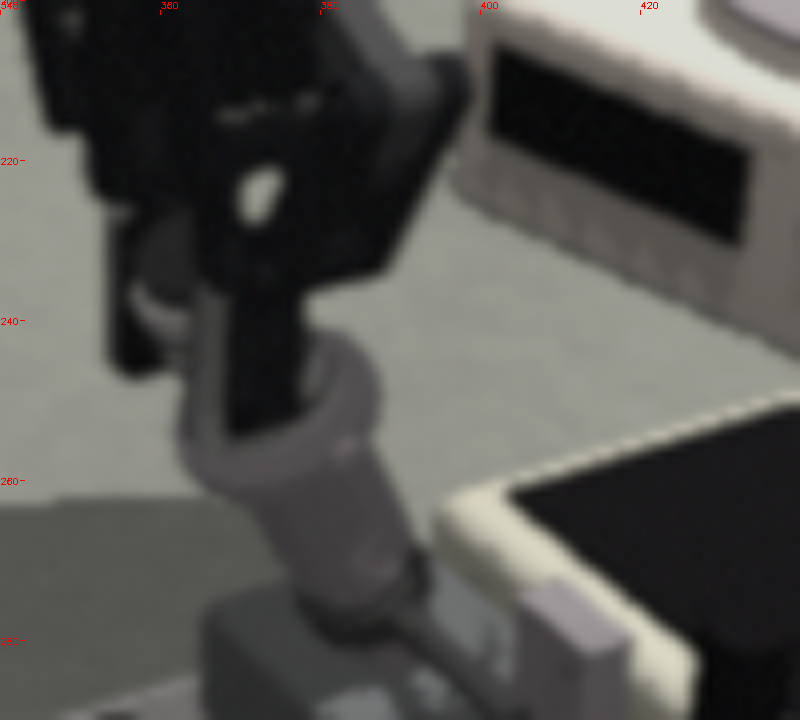

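```bash
python3 -m jog '[[-1,0.002,0.0005,0,0],[-1,0.0038,0.0015,0,0],[-1,0.0055,0.0025,0,0],[-1,0.0072,0.0035,0,0],[-1,0.0072,0.0035,0,0]]' 120
```

```text
time_s: 18.8
position: [0.4977, -0.112, 0.1303]
tool_rot: [[-0.001, 0.993, -0.122], [-0.0, -0.122, -0.993], [-1.0, -0.001, 0.0]]
ft_force: [-7.2, 1.1, 4.3]
grip_width: 0.0255
```

```bash
python3 -m jog '[[-1,0.0017,0.0009,0,0],[-1,0.0035,0.0019,0,0],[-1,0.0052,0.0029,0,0],[-1,0.0069,0.0039,0,0],[-1,0.0069,0.0039,0,0],[-1,0.0069,0.0039,0,0]]' 120;  python3 - <<'E'
from h import *
o=env.observe(); print(o['position'],o['ft_force'],o['wrist_torque']);np.save("pics/w19o.npy",o,allow_pickle=True); snap("wrist","w19");m=snap("side","s19"); snap("scene","sc19"); crop("s19","s19c",340,200,100,90,8); crop("sc19","sc19c",200,200,100,90,8);crop("w19","w19c",255,110,130,110,6)
E
```

```text
time_s: 19.4
position: [0.5014, -0.1125, 0.1239]
tool_rot: [[-0.001, 0.993, -0.122], [-0.0, -0.122, -0.993], [-1.0, -0.001, 0.0]]
ft_force: [-8.8, 1.4, 9.4]
grip_width: 0.0252
[ 0.50139751 -0.11249361  0.12387928] [-8.82516253  1.44019208  9.42768292] [0.22586315 1.41293272 0.03048407]
```

View pics/sc19c.png

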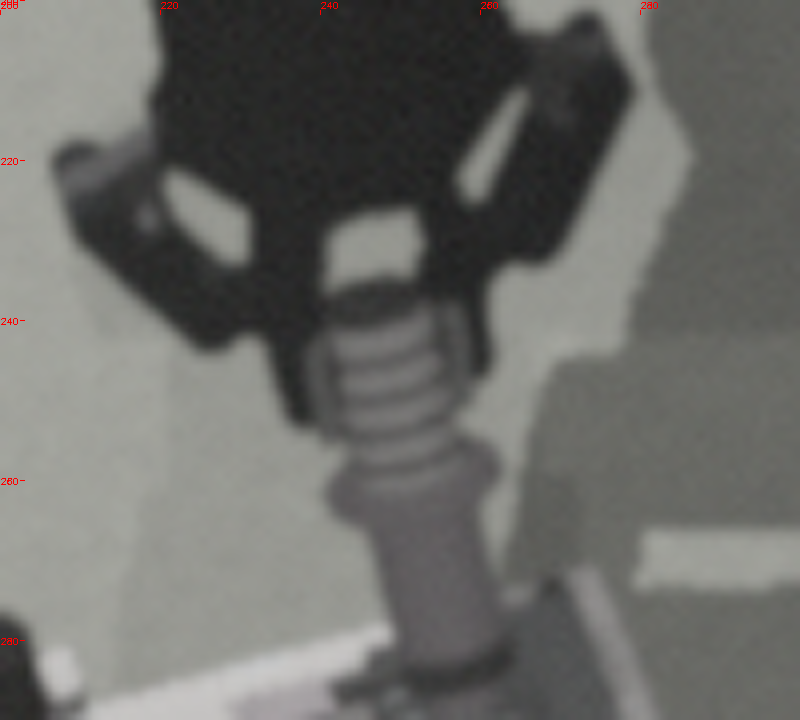

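View pics/s19c.png

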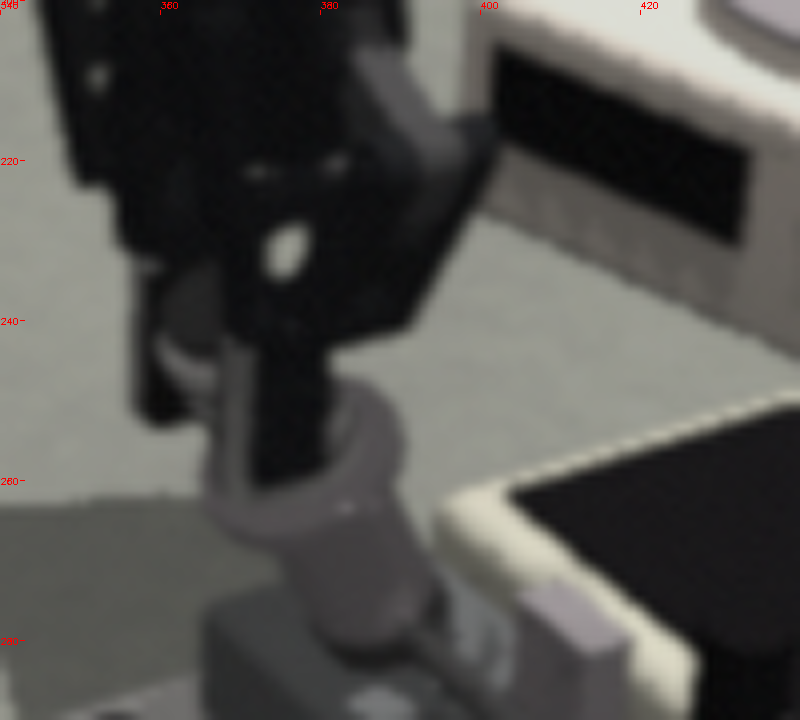

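View pics/w19c.png

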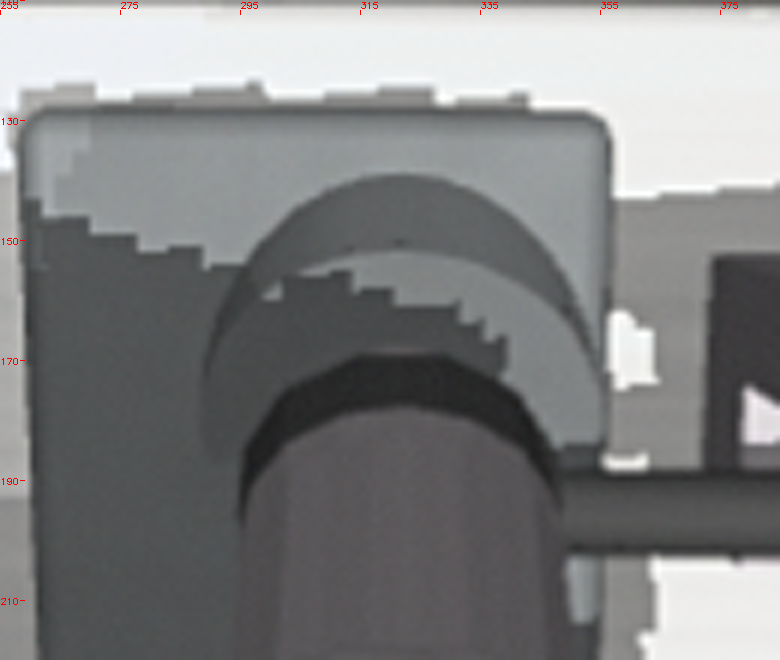

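```bash
python3 - <<'E'
exec(open('j16.py').read().split('def dr')[0].replace('run(o,cams,C,N)','run(o,cams,C,N,False)'))
o2=np.load("pics/w19o.npy",allow_pickle=True).item(); d=o2['position']-o['position']
y=np.radians(-7);Rn=np.c_[np.array([.866*np.cos(y),.866*np.sin(y),.5]),np.array([-np.sin(y),np.cos(y),0]),n]
print("tcp move in nipple frame",(Rn.T@d*1e3).round(1),"mouth",((mm+Rn.T@d)*1e3).round(1))
for k in 'DS':
    F=circ(M+a*.043,a,.022); q0=proj(cams[k],F);q1=proj(cams[k],F+d); print(k,"pred shift l,r",(q1[:,0].min()-q0[:,0].min()).round(1),(q1[:,0].max()-q0[:,0].max()).round(1),"rows",(q1[:,1].mean()-q0[:,1].mean()).round(1))
crop("w19","w19e",255,170,130,110,6); crop("w19","w19f",255,300,130,90,6)
E
```

```text
tcp move in nipple frame [ -1.9  -0.  -36.9] mouth [-2.5 -0.   8.5]
D pred shift l,r 8.2 7.6 rows 14.8
S pred shift l,r 4.3 3.9 rows 17.5
```

View pics/w19e.png

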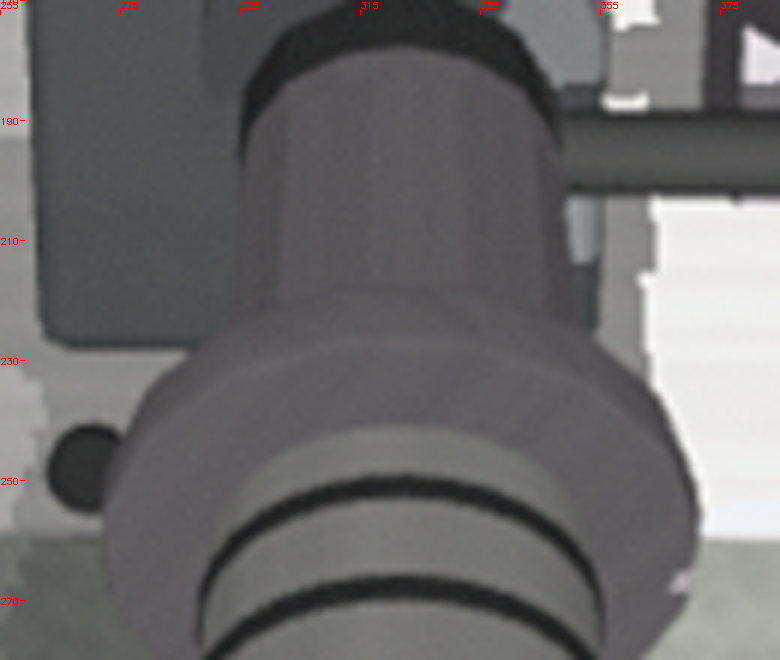

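View pics/w19f.png

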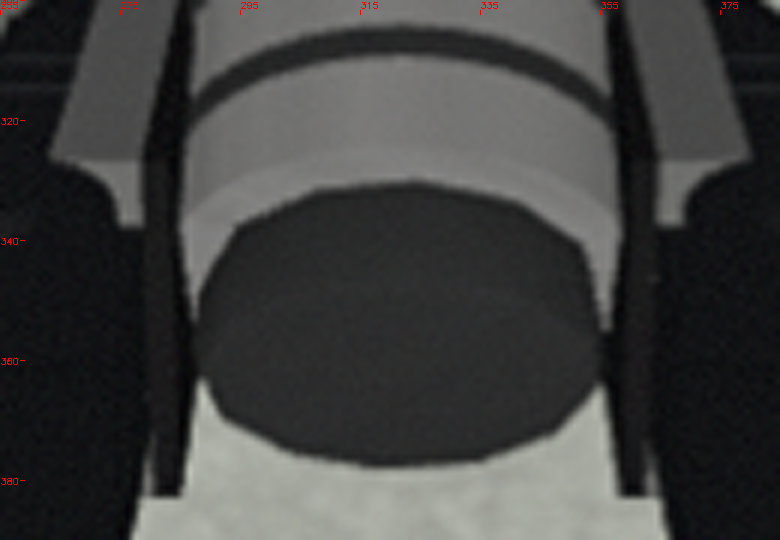

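Snapped on: about 16 N axial, with the mouth about 8.5 mm from the root by dead reckoning. I'll press 1 mm more for margin, which also shows whether the sleeve is on its stop.

```bash
python3 -m jog '[[-1,0.0009,0.0005,0,0],[-1,0.0009,0.0005,0,0],[-1,0.0009,0.0005,0,0],[-1,0.0009,0.0005,0,0]]' 120;  python3 - <<'E'
from h import *
o=env.observe(); print(o['position'],o['ft_force'],o['wrist_torque']);np.save("pics/w20o.npy",o,allow_pickle=True); snap("side","s20"); snap("scene","sc20");snap("wrist","w20"); crop("s20","s20c",340,220,120,90,6); crop("sc20","sc20c",180,230,110,80,7)
E
```

```text
time_s: 19.95
position: [0.5019, -0.1126, 0.123]
tool_rot: [[-0.001, 0.993, -0.122], [-0.0, -0.122, -0.993], [-1.0, -0.001, 0.0]]
ft_force: [-9.4, 1.2, 9.5]
grip_width: 0.0247
[ 0.5018559  -0.11256475  0.12301766] [-9.40041861  1.16425266  9.51344661] [0.23574346 1.41973542 0.01989342]
```

View pics/sc20c.png

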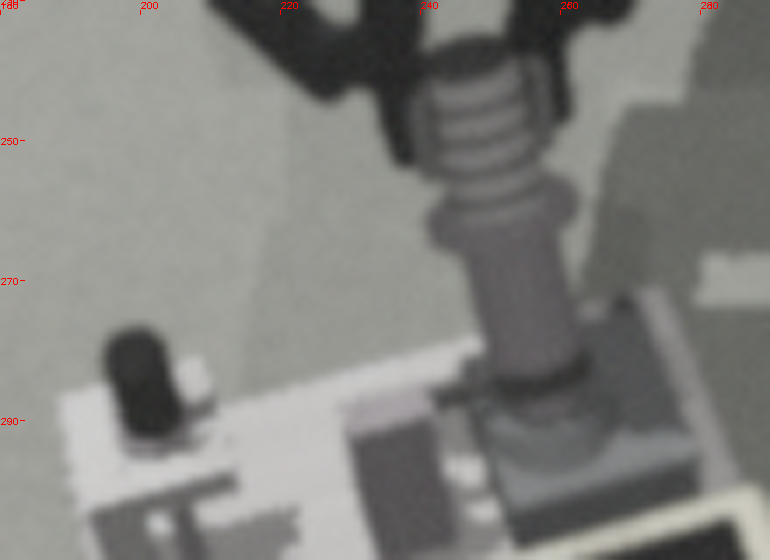

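View pics/s20c.png

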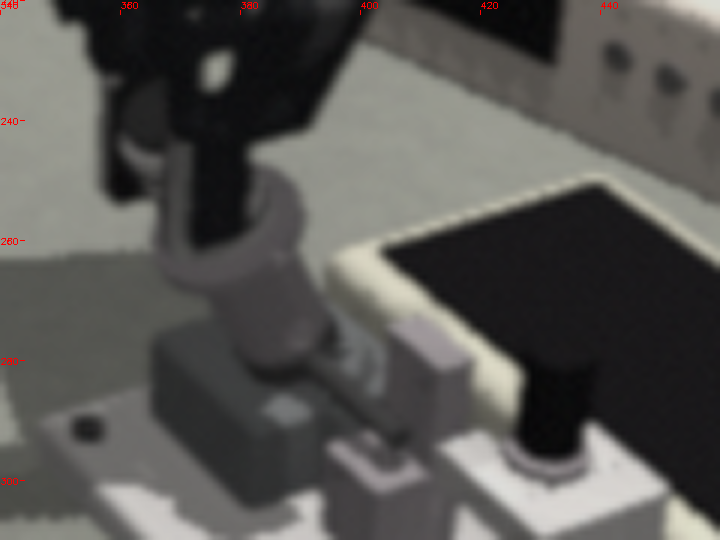

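View pics/w20.png

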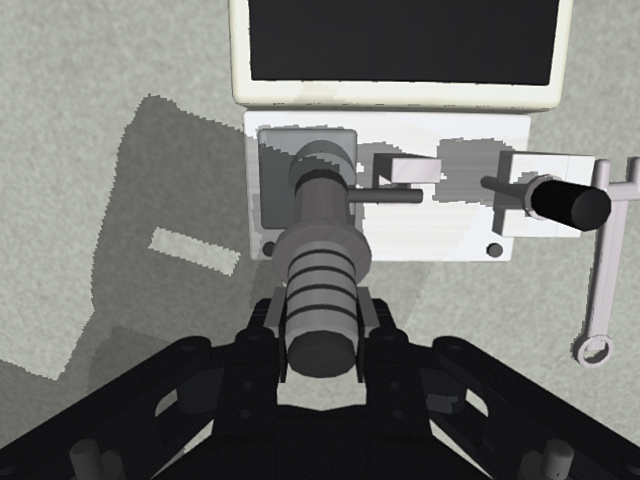

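```bash
python3 - <<'E'
from rig import env
o=env.observe(); print(o['time_s'],o['position'],o['ft_force'],o['grip_width']); print(env.close_job())
E
```

```text
20.1 [ 0.50187161 -0.11255798  0.12305643] [-10.0263004    1.85659146   9.15998198] 0.025031772616819638
the job is handed in; nothing more can be done
None
```

I did all three steps and handed the job in at 20.1 s of the 48 s allowed. `env.close_job()` returned no verdict, so success is judged from my last images and readings.

- **Lock pin:** I drew it out of the bore and hung it by its collar in the notch, then let go. The last pictures show it upright with the collar flush on the fork.
- **Coupler:** I picked the gray one with the dark cap. Tilting it against the table failed because it slid about 13 mm. Leaning it over the motor housing's edge worked and gave about 29°. I then pressed it onto the nipple along its axis.
- **Final state:** It is still gripped at 120 N and held pressed with about 16 N along the nipple axis. That force did not change over the last 1 mm, so the sleeve is on its spring rather than its stop. The mouth is about 7.5 mm from the root, which puts the sleeve roughly 10 mm down, and the coupler is within about 1.5° of square.

**Check that disagreed:** my calculation from the arm's movement put the coupler about 2.5 mm sideways of the nipple axis, inside the 3 mm limit but close to it. The 15 mm mouth on a 12 mm stem allows only about 1.5 mm, so I trusted the fit and attribute the difference to camera calibration.

I saw no sign of the adapter, bottle, beaker or wrench being moved. The wrench was still in view at the end; the other three I last saw earlier in the run.

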